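# Make up two repair kits in their routed boards

## Robot

A 6-joint arm with a two-finger parallel gripper is mounted at the origin on a cart in front of the work surface, level with it; the furniture and walls round the work are solid. World frame = base frame: x ahead of the robot, y to its left, z up, the work surface at z = 0. Lengths are in m, angles in degrees, forces in N, time in s.
With the tool pointing down it reaches from about 0.35 to 0.875 m from the base axis. Payload 4.2 kg.
Tool frame: the origin (TCP) lies midway between the tips of the shut fingers; the grasp point (between the pads) lies 19 mm behind it (r.pinch_z is the distance from the TCP to the grasp point, in m); z points along the fingers, y is the line along which they close (so a half turn about z gives the same grasp; the last joint's range is limited). The gripper opens to 87 mm and grips with 3 to 60 N. Pads are 19 mm wide; open, the fingers measure 117 mm over their backs; the gripper's body (75 mm by 190 mm) begins 51 mm behind the grasp point.
Start: joints at [-61.387, 22.042, 0.453, 0, -68.411, -14.817], TCP at [0.149, -0.607, 0.223] pointing down, gripper open.
Joint ranges: [-179.83, 179.83], [-69.29, 118.12], [-61.27, 80.66], [-181.25, 117.63], [-171.15, -9.14], [-177.46, 177.46]. Speed limits (degrees/s): [159.86, 159.86, 180, 180, 180, 180].

## Interface

Orientations are given as a 3x3 rotation matrix whose columns are the frame's x, y, z axes.
In Python, from station import r, imaging, models gives the robot as it stands. The module is installed in compiled form; this text tells all that it offers.
- The arm moves only by the tool apply_moves, never from a script. Its argument "moves" is a list of rows, each a list of 2 entries, a list of its own where there are three numbers: the shift along the tool's x, y, z in m, then the turn about the tool's z in degrees. A call has 1 to 5 rows; each row shifts and turns the commanded pose from where the row before left it, along the tool's axes as they then stand; what a row does not reach is not made up. A row lasts 1/12 s, in which the tool goes at most 41.7 mm and 7.16 degrees, less where a joint would pass 70% of its speed; a pose out of reach is approached as far as the arm can. A call is refused whole if a number of a shift passes 0.0417 or a number of a turn 7.16, either way. A call with a gripper value outside its range is refused whole. "hand" is the finger opening in m, from 0 to 0.087, set as the call begins (left out, the last holds). The fingers move at their own pace and stop on an object; the grip force is fixed at half the most. Time passes only in rows, so rows that do not move let the fingers close. It gives the time, the measured TCP pose, the force, the opening and the grip force at its end, in the units of the state.
- r.sense(): the state, without advancing time (a new reading comes with each control period).
- imaging.capture(name): name is "scene" or "top" or "wrist"; returns a dict with "frame" (480x640x3 uint8, blue, green, red), "intrinsics" (3x3 intrinsics, pixels), "dist" ([k1, k2, p1, p2, k3] as OpenCV has them; the pictures are not rectified), "eye" and "orientation" of the camera in the world. Camera axes: x right, y down, z forward; pixel columns grow to the right and rows downward; lengths in m; the calibration is good to about 2 mm. A picture is of the moment at which its call begins. There is no depth.
- r.finish_job(): hands the job in; it is judged then, once.
Trained networks look in a picture, given as the dict that the camera call returned (one of the last four; its "shot" number tells which), for a name from the list of things; names that differ only in an ending like _2 or _b are one class to them, and where a whole thing is asked for, a point or a joint stands for the part that bears it (a point fixed in the world has none). Each returns a list of dicts, best first, with "confidence" (0 to 1); they miss things now and then, are a little off and sometimes report something else, mostly with a low value. They report only what shows in the picture. A call takes as long as a camera call. They do not tell look-alikes from the thing itself.
- models.cut_out(picture, target): "region" (480x640 bool, what is visible of it) and "extent" ([left, top, width, height] as shares, 0 to 1, of the picture: columns of its width, rows of its height, round what is visible of it).
- models.place_of(picture, target): "at" ([column, row] as shares, 0 to 1, of the picture: columns of its width, rows of its height: a listed point, or the origin of a listed thing).
The state is a dict: "time_s": time; "joints": joint angles; "joint_velocities": joint speeds; "effort": joint torques, N m; "tcp_pos": TCP position; "ee_rot": TCP orientation; "wrist_force": force on the tool from outside, world axes, zero at the start; "moment": the same for the moment, N m; "gripper_width": opening from 0.0 (shut) to 1.0 (fully open); "gripper_force": force on a finger pad.
Only numpy, scipy, OpenCV 4.12 (cv2) and the standard library are available. Lean on these libraries where they do the work, as an engineer would, in place of code of your own. Each camera call takes 0.05 s, during which the arm holds its last target. There are 200 camera calls.

## Task

Make up the two repair kits from the stock on the bench, laying each thing flat and upright in the recess cut for it in its kit board. The door-easing kit, the board with a round recess, gets the block plane and the low blue wax tin; the chair-gluing kit, the board with three straight-sided recesses, gets the moisture meter, the glue tube and the low oblong pine block (not the taller, nearly cubic one). Leave the plain black tin and the cubic pine block where they stand.

Things in the scene. Friction and masses are not known exactly. Their poses are not given: they have to be found in the camera images.
- easing_board: door-easing kit board, fixed: ply 196 (x) x 180 (y) x 15 mm, grey-lined recesses 7 mm deep (floor 8 mm above the bench). Origin: centre of its underside. Block plane's recess: centre x 0, y +44 mm, 166 long (along x) x 62 mm. Round recess for the wax tin: centre x -46.5, y -37 mm, diameter 73 mm. The slot at x +44, y -46 mm is a hand hole.
- gluing_board: chair-gluing kit board, fixed: ply 256 (x) x 156 (y) x 15 mm, lined recesses 7 mm deep (floor 8 mm above the bench), all with their length along x. Origin: centre of its underside. Recess centres: meter x +30, y +32.5 mm, 166 x 63 mm; glue tube x -44, y -40.5, 138 x 47; low pine block x +75, y -40.5, 76 x 46. The slot at x -88, y +32.5 is a hand hole.
- block_plane: small black iron block plane standing on its sole, 150 long x 46 wide x 54 mm high, 0.72 kg. Its parallel sides rise to 32 mm and are gripped across the 46 mm. Origin: centre of the underside, z up; y along its length.
- moisture_meter: hand-held moisture meter, light grey face on a black case, with keys and a small screen, lying on its back, 150 long x 47 wide x 22 mm; its sides can be gripped up to 14 mm above its underside. Origin: centre of the underside, z up; y along its length.
- glue_tube: white part-used glue tube with a red cap, lying flat, 122 long x 31 mm at its widest, 24 mm across the middle where it is gripped, 20 mm high. Origin: middle of its length to 3 mm, 2.5 mm below its underside, so that it reads z = -2.5 mm on the bench; z up, y along its length.
- wax_tin: low round tin, blue with a yellow band, diameter 57 x 34 mm high, standing. Origin: centre of its underside, z up.
- low_block: low oblong pine block, 60 long x 30 wide x 30 mm high. Origin: centre of the underside, z up; y along its length.
- black_tin: plain black round tin, diameter 53 x 50 mm high, standing: not wanted, to be left alone. Origin: centre of its underside, z up.
- cube_block: nearly cubic pine block, 50 x 45 x 48 mm high: not wanted, to be left alone. Origin: centre of its underside, z up.
Not all that is in view belongs to the job. Of the things that look like the block_plane, the smaller one is meant.

How it is judged (in metres and radians):
At the end, for the whole second after the job is handed in: Plane and wax tin in the door-easing board, meter, tube and low block in the gluing board, each in its own recess: on its floor (within 2.5 mm, tilt under 0.05 rad), within 12 mm of its centre (tube 16 mm), long things along it, at rest (x of block_plane in the frame of easing_board between -0.012 and 0.012 m and y of block_plane in the frame of easing_board between 0.032 and 0.056 m and z of each of block_plane, wax_tin in the frame of easing_board below 0.0105 m and angle between each of block_plane, wax_tin, moisture_meter, glue_tube, low_block's own z axis and vertical below 0.05 rad and linear speed of each of block_plane, wax_tin, moisture_meter, glue_tube, low_block below 0.02 m/s and angle between the y axis of block_plane and the x axis of easing_board, either way round below 0.35 rad and x of wax_tin in the frame of easing_board between -0.0585 and -0.0345 m and y of wax_tin in the frame of easing_board between -0.049 and -0.025 m and x of moisture_meter in the frame of gluing_board between 0.018 and 0.042 m and y of moisture_meter in the frame of gluing_board between 0.0205 and 0.0445 m and z of each of moisture_meter, low_block in the frame of gluing_board below 0.0105 m and angle between the y axis of each of moisture_meter, glue_tube, low_block and the x axis of gluing_board, either way round below 0.35 rad and x of glue_tube in the frame of gluing_board between -0.06 and -0.028 m and y of glue_tube in the frame of gluing_board between -0.0555 and -0.0255 m and z of glue_tube in the frame of gluing_board below 0.008 m and x of low_block in the frame of gluing_board between 0.063 and 0.087 m and y of low_block in the frame of gluing_board between -0.0525 and -0.0285 m); the robot touches nothing.
It fails at once if the black tin or the cubic pine block, which are not wanted, is shifted by more than 30 mm or tipped over (distance of any of black_tin, cube_block from where it was at the start of the episode above 0.03 m or angle between any of black_tin, cube_block's own z axis and vertical above 0.5 rad).
It also fails if it takes over 128 s, if anything falls off the work surface, if the arm or the gripper's body presses on something with over 40 N, if the wrist force passes 120 N, or if a joint passes its speed limit or range.

## Working session

There is one attempt and no reset: what is moved stays moved. The work goes in short steps, Python scripts to look and compute and a tool call to move; the robot and the scene stay as the last step left them, time stands still between calls to the robot, and variables do not carry over. Pictures are saved under pics/ and viewed, at most 14 in all, crops included, and the job is handed in when it is done.

Besides the shell and the picture viewer there is one more tool, called after "Emit:" in YAML: its name, and indented under it one key for each argument. apply_moves: Moves the arm, as the interface text tells. Its arguments: {"type":"object","properties":{"moves":{"type":"array"},"hand":{"type":"number"}},"required":["moves"]}

```bash
mkdir -p pics; ls
python3 - <<'E'
from station import r, imaging, models
import cv2, numpy as np
s=r.sense(); print(s['time_s'],s['tcp_pos'],np.round(s['ee_rot'],3).tolist(),s['gripper_width'],r.pinch_z)
for n in ('top','scene','wrist'):
    p=imaging.capture(n); cv2.imwrite(f'pics/{n}0.png',p['frame'])
    print(n,np.round(p['intrinsics'],1).tolist(),np.round(p['dist'],4),np.round(p['eye'],3),np.round(p['orientation'],3).tolist())
    if n!='wrist':
        for t in 'easing_board gluing_board block_plane moisture_meter glue_tube wax_tin low_block black_tin cube_block'.split():
            print(t,[(round(d['confidence'],2),np.round(np.array(d['at'])*[640,480],1).tolist()) for d in models.place_of(p,t)])
E
```

```text
pics
0.0 [ 0.14893274 -0.60637605  0.22145941] [[-0.971, -0.238, -0.001], [-0.238, 0.971, 0.002], [0.0, 0.002, -1.0]] 1.001936688624635 0.0187
top [[573.6, 0.0, 313.0], [0.0, 573.6, 234.8], [0.0, 0.0, 1.0]] [-0.1801  0.      0.      0.      0.    ] [0.3   0.154 1.957] [[0.014, -0.995, 0.1], [-1.0, -0.016, -0.016], [0.017, -0.1, -0.995]]
easing_board [(0.62, [387.6, 211.3]), (0.34, [431.5, 280.5])]
gluing_board [(0.81, [312.7, 211.9]), (0.74, [261.9, 198.4])]
block_plane [(0.8, [219.7, 225.2]), (0.56, [140.8, 248.5])]
moisture_meter [(0.96, [257.7, 238.7])]
glue_tube [(0.78, [444.0, 243.2])]
wax_tin [(0.53, [472.8, 233.4])]
low_block [(0.52, [261.1, 199.8])]
black_tin [(0.64, [433.3, 278.3])]
cube_block [(0.73, [429.4, 202.0])]
scene [[601.3, 0.0, 328.5], [0.0, 601.3, 235.3], [0.0, 0.0, 1.0]] [-0.0595  0.      0.      0.      0.    ] [1.774 0.758 1.299] [[-0.44, 0.594, -0.673], [0.898, 0.284, -0.336], [-0.009, -0.752, -0.659]]
easing_board [(0.67, [248.0, 243.5])]
gluing_board []
block_plane [(0.8, [519.5, 292.7]), (0.71, [423.0, 282.0]), (0.41, [183.8, 206.2])]
moisture_meter [(0.87, [383.5, 258.0])]
glue_tube [(0.49, [213.3, 202.6])]
wax_tin [(0.81, [185.5, 206.5])]
low_block [(0.77, [366.8, 287.7])]
black_tin [(0.62, [244.8, 188.2])]
cube_block [(0.76, [202.2, 234.4])]
wrist [[415.7, 0.0, 316.7], [0.0, 415.7, 233.3], [0.0, 0.0, 1.0]] [-0.0344  0.      0.      0.      0.    ] [ 0.077 -0.625  0.384] [[-0.239, 0.935, 0.262], [0.971, 0.23, 0.063], [-0.001, 0.269, -0.963]]
```

Run:
```python
import cv2
f=cv2.imread('pics/top0.png'); c=f[150:345,90:540]; cv2.imwrite('pics/top0c.png',cv2.resize(c,(800,347),interpolation=cv2.INTER_CUBIC))
```

```text
(no output)
```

View pics/scene0.png

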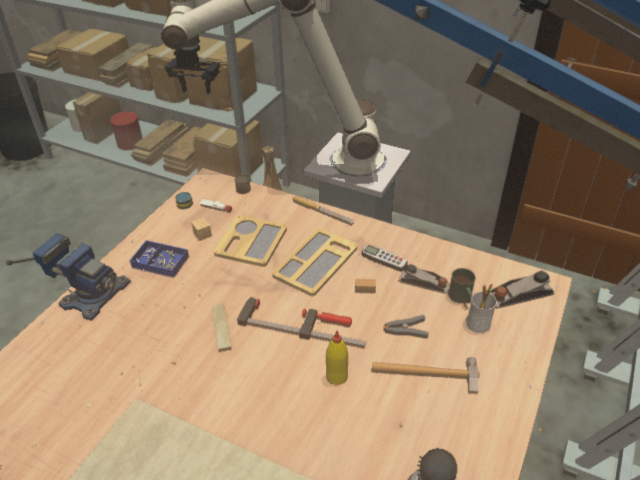

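View pics/top0.png

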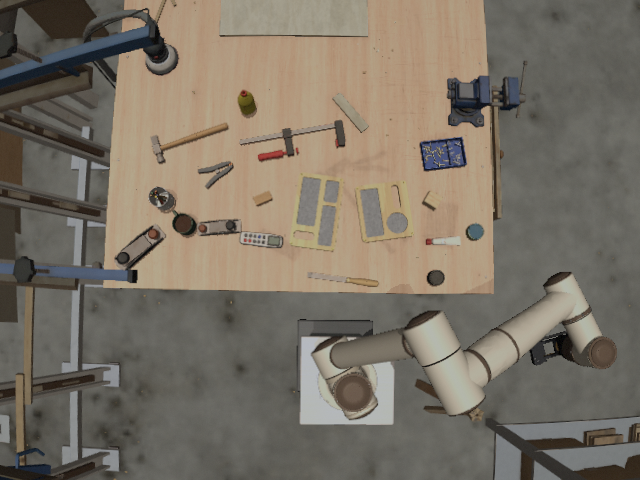

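```bash
cat > h.py <<'E'
from station import r, imaging, models
import cv2, numpy as np
from scipy.optimize import minimize
# name: (wx, wy, height) in own frame, round?
SZ=dict(easing_board=(.196,.18,.015),gluing_board=(.256,.156,.015),block_plane=(.046,.15,.045),moisture_meter=(.047,.15,.022),
 glue_tube=(.029,.122,.02),wax_tin=(.057,0,.034),low_block=(.03,.06,.03),black_tin=(.053,0,.05),cube_block=(.05,.045,.048))
def pts(n):
    a,b,c=SZ[n]
    if b==0:
        t=np.linspace(0,2*np.pi,24,endpoint=False); q=np.c_[np.cos(t),np.sin(t)]*a/2
    else: q=np.array([[1,1],[-1,1],[-1,-1],[1,-1]])*[a/2,b/2]
    return np.vstack([np.c_[q,0*q[:,:1]],np.c_[q,0*q[:,:1]+c]])
def proj(p,X):
    R=np.array(p['orientation']).T
    return cv2.projectPoints(np.asarray(X,float).reshape(-1,3),cv2.Rodrigues(R)[0],-R@np.array(p['eye']),p['intrinsics'],np.array(p['dist'],float))[0].reshape(-1,2)
def ray(p,uv,z):
    d=cv2.undistortPoints(np.array([[uv]],float),p['intrinsics'],np.array(p['dist'],float))[0,0]
    d=np.array(p['orientation'])@[d[0],d[1],1]; e=np.array(p['eye']); return e+d*(z-e[2])/d[2]
def xf(q,X):
    c,s=np.cos(q[2]),np.sin(q[2]); z=q[3] if len(q)>3 else 0
    return X@np.array([[c,-s,0],[s,c,0],[0,0,1]]).T+[q[0],q[1],z]
def masks(p,n,near=None,tol=60,minc=.2):
    """near: expected world xy; picks the mask whose centroid is nearest"""
    best=None
    for d in models.cut_out(p,n):
        m=d['region']
        if d['confidence']<minc or m.sum()<20: continue
        c=np.argwhere(m).mean(0)[::-1]
        e=np.linalg.norm(c-proj(p,[[near[0],near[1],SZ[n][2]/2]])[0]) if near is not None else -d['confidence']
        if (near is None or e<tol) and (best is None or e<best[0]): best=(e,m,d['confidence'])
    return best
def edges(p,m):
    c=max(cv2.findContours(m.astype(np.uint8),cv2.RETR_EXTERNAL,cv2.CHAIN_APPROX_NONE)[0],key=len)
    return c
def fit(n,views,x0,z=False):
    """views: [(picture,mask)]; pose x,y,yaw(,z) by silhouette overlap (4x supersampled)"""
    P=pts(n)
    V=[]
    for p,m in views:
        ys,xs=np.nonzero(m); o=np.array([xs.min()-15,ys.min()-15]); s=np.array([xs.max(),ys.max()])+15-o
        mm=np.zeros(s[::-1],np.float32); mm[ys-o[1],xs-o[0]]=1
        k=4; V.append((p,o,k,cv2.resize(mm,None,fx=k,fy=k,interpolation=cv2.INTER_LINEAR)>.5))
    def cost(q):
        t=0
        for p,o,k,m in V:
            u=((proj(p,xf(q,P))-o+.5)*k-.5)
            g=np.zeros(m.shape,np.uint8); cv2.fillConvexPoly(g,np.round(cv2.convexHull(u.astype(np.float32))*16).astype(np.int32),1,shift=4)
            g=g>0; t+=1-(g&m).sum()/max(1,(g|m).sum())
        return t/len(V)
    q0=list(x0)+([0] if z else [])
    dq=np.diag([.012,.012,.25]+([.01] if z else []))
    best=None
    for k in range(2):
        q=minimize(cost,q0,method='Nelder-Mead',options=dict(initial_simplex=np.vstack([q0]+[np.array(q0)+d for d in dq]),xatol=1e-4,fatol=1e-5,maxiter=300))
        q0=q.x
    return q.x,1-q.fun
E
python3 - <<'E'
from h import *
import pickle
T=imaging.capture('top');S=imaging.capture('scene')
G=dict(easing_board=(385,211,0),gluing_board=(317,213,-10),block_plane=(219,227,90),moisture_meter=(261,240,85),glue_tube=(442,241,90),wax_tin=(474,232,0),low_block=(262,199,100),black_tin=(435,278,0),cube_block=(429,200,0))
out={}
for n,(u,v,a) in G.items():
    g=ray(T,(u,v),SZ[n][2]/2); V=[];c=[]
    for p in (T,S):
        b=masks(p,n,g,25)
        if b: V.append((p,b[1])); c.append((round(b[2],2),round(b[0],1),int(b[1].sum())))
    print(n,'guess',g.round(3)[:2],c)
    if V:
        q,i=fit(n,V,[g[0],g[1],np.radians(a)],z=len(V)>1); print('   ',q.round(4),'yaw',round(np.degrees(q[2]),1),'IoU',round(i,3)); out[n]=q
pickle.dump(out,open('q0.pkl','wb'))
E
```

```text
easing_board guess [ 0.582 -0.125] [(0.75, np.float64(2.1), 2786), (0.67, np.float64(1.7), 2478)]
    [ 0.5842 -0.1202  0.1537  0.0017] yaw 8.8 IoU 0.934
gluing_board guess [0.571 0.11 ] [(0.93, np.float64(3.2), 3250), (0.67, np.float64(3.6), 2997)]
    [ 5.784e-01  1.127e-01 -1.323e-01  2.000e-04] yaw -7.6 IoU 0.936
block_plane guess [0.516 0.443] [(0.7, np.float64(0.5), 605), (0.7, np.float64(3.0), 836)]
    [ 0.518   0.446   0.0979 -0.0072] yaw 5.6 IoU 0.802
moisture_meter guess [0.475 0.299] [(0.79, np.float64(1.0), 529), (0.88, np.float64(1.3), 629)]
    [ 0.4766  0.299  -0.1091 -0.0022] yaw -6.2 IoU 0.82
glue_tube guess [ 0.481 -0.324] [(0.5, np.float64(2.1), 249), (0.68, np.float64(0.9), 201)]
    [ 0.4826 -0.3246  0.0147  0.0028] yaw 0.8 IoU 0.677
wax_tin guess [ 0.514 -0.436] [(0.76, np.float64(0.3), 237)]
    [ 0.5135 -0.4376  0.3653] yaw 20.9 IoU 0.904
low_block guess [0.616 0.299] [(0.71, np.float64(1.0), 171), (0.85, np.float64(0.6), 293)]
    [0.6189 0.2991 0.4501 0.0016] yaw 25.8 IoU 0.919
black_tin guess [ 0.353 -0.295] [(0.76, np.float64(0.9), 215), (0.78, np.float64(0.4), 234)]
    [ 0.3546 -0.2956  0.2176 -0.0005] yaw 12.5 IoU 0.862
cube_block guess [ 0.621 -0.276] [(0.47, np.float64(2.7), 210), (0.74, np.float64(2.6), 343)]
    [ 0.6216 -0.286   1.0613 -0.0013] yaw 60.8 IoU 0.879
```

View pics/top0c.png

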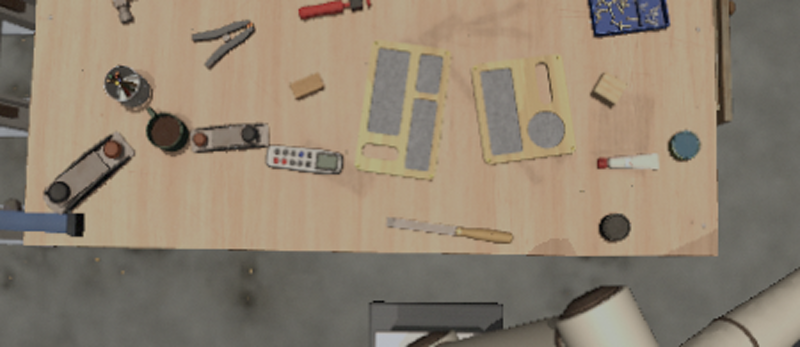

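Emit:
apply_moves:
  moves:
    - [[-0.036, 0.0124, 0], 0]
    - [[-0.036, 0.0124, 0], 0]
    - [[-0.036, 0.0124, 0], 0]
    - [[-0.036, 0.0124, 0], 0]
    - [[-0.036, 0.0124, 0], 0]
  hand: 0.087

```text
time_s: 2.47
tcp_pos: [0.3103, -0.5028, 0.2228]
ee_rot: [[-0.971, -0.238, 0.0], [-0.238, 0.971, -0.0], [-0.0, -0.0, -1.0]]
wrist_force: [-0.2, 0.3, 0.1]
gripper_width: 1.003
gripper_force: 0.0
```

Emit:
apply_moves:
  moves:
    - [[-0.036, 0.0124, 0], 0]
    - [[-0.036, 0.0124, 0], 0]
    - [[-0.036, 0.0124, 0], 0]
    - [[-0.036, 0.0124, 0], 0]
    - [[-0.036, 0.0124, 0], 0]

```text
time_s: 2.88
tcp_pos: [0.4706, -0.3994, 0.2228]
ee_rot: [[-0.971, -0.239, 0.0], [-0.239, 0.971, -0.0], [-0.0, -0.0, -1.0]]
wrist_force: [0.2, -1.8, 0.9]
gripper_width: 1.002
gripper_force: 0.0
```

Emit:
apply_moves:
  moves:
    - [[-0.036, 0.0124, 0], 0]
    - [[0, 0, 0], 7]
    - [[0, 0, 0], 7]
    - [[0, 0, 0], 7]
    - [[0, 0, 0], 7]

```text
time_s: 3.3
tcp_pos: [0.5015, -0.3796, 0.2224]
ee_rot: [[-0.968, 0.25, -0.0], [0.25, 0.968, 0.0], [0.0, -0.0, -1.0]]
wrist_force: [0.2, -1.2, -0.3]
gripper_width: 1.001
gripper_force: 0.0
```

Emit:
apply_moves:
  moves:
    - [[0, 0, 0], 7]
    - [[0, 0, 0], 7]
    - [[0, 0, 0], 7]
    - [[0, 0, 0], 7]
    - [[0, 0, 0], 7]

```text
time_s: 3.72
tcp_pos: [0.5011, -0.38, 0.2225]
ee_rot: [[-0.649, 0.761, -0.0], [0.761, 0.649, -0.0], [0.0, -0.0, -1.0]]
wrist_force: [0.2, -0.2, 0.2]
gripper_width: 1.002
gripper_force: 0.0
```

Emit:
apply_moves:
  moves:
    - [[0, 0, 0], 7]
    - [[0, 0, 0], 7]
    - [[0, 0, 0], 7]
    - [[0, 0, 0], 5]
    - [[0, 0, 0], 0]

```text
time_s: 4.13
tcp_pos: [0.5011, -0.38, 0.2226]
ee_rot: [[-0.254, 0.967, 0.0], [0.967, 0.254, -0.0], [-0.0, 0.0, -1.0]]
wrist_force: [-1.0, 0.6, -0.1]
gripper_width: 1.001
gripper_force: 0.0
```

```bash
cat >> h.py <<'E'
def go(x,y,th=None,z=None):
    """print shift in present tool axes, then turn, to reach TCP x,y,(z) with tool-y angle th (mod 180, nearest)"""
    s=r.sense(); R=np.array(s['ee_rot']); d=R.T@(np.array([x,y,s['tcp_pos'][2] if z is None else z])-s['tcp_pos'])
    a=np.degrees(np.arctan2(R[1,1],R[0,1])); t=0 if th is None else (a-th+90)%180-90
    print('go: shift',d.round(4),'len',round(np.linalg.norm(d),3),'then turn',round(t,1),'| now',np.round(s['tcp_pos'],4),'th',round(a,1),'t',round(s['time_s'],2))
def look(W,names,x0,others=()):
    out={}
    for n in names:
        q=np.array(x0[n]); V=[]
        for p in [W,*others]:
            b=masks(p,n,q[:2],80)
            if b: V.append((p,b[1])); 
        if not V: print(n,'none'); continue
        o,i=fit(n,V,[q[0],q[1],q[2]],z=False); z='-'
        if len(V)>1: z=fit(n,V,o,z=True)[0].round(4)
        print(n,len(V),o.round(4),'yaw',round(np.degrees(o[2]),1),'IoU',round(i,3),'zfit',z); out[n]=o
    return out
E
python3 - <<'E'
from h import *
import pickle
x0=pickle.load(open('q0.pkl','rb'))
T=imaging.capture('top');W=imaging.capture('wrist'); cv2.imwrite('pics/w1.png',W['frame'])
N=['wax_tin','glue_tube','cube_block','easing_board']
a=look(W,N,x0); b=look(W,['wax_tin','glue_tube'],x0,[T])
pickle.dump((a,b),open('q1.pkl','wb'))
E
```

```text
wax_tin 1 [ 0.5139 -0.4369  0.5256] yaw 30.1 IoU 0.979 zfit -
glue_tube 1 [ 0.4814 -0.3273  0.0213] yaw 1.2 IoU 0.822 zfit -
cube_block 1 [ 0.62   -0.2854  1.03  ] yaw 59.0 IoU 0.972 zfit -
easing_board none
wax_tin 2 [ 0.514  -0.4368  0.4875] yaw 27.9 IoU 0.697 zfit [ 0.5143 -0.4374  0.5777 -0.0017]
glue_tube 1 [ 0.4814 -0.3273  0.0213] yaw 1.2 IoU 0.822 zfit -
```

View pics/w1.png

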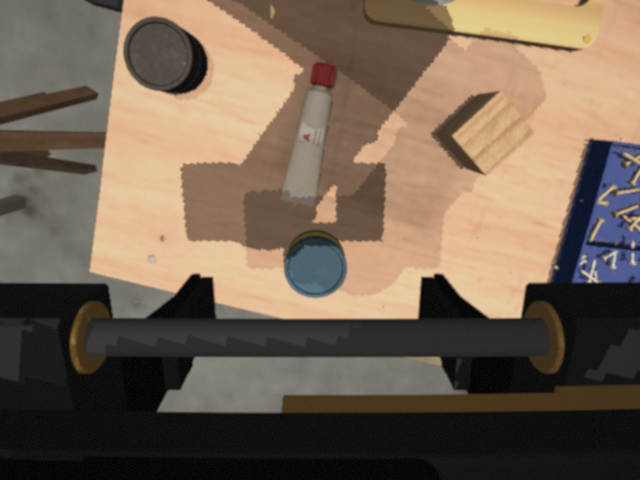

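Emit:
apply_moves:
  moves:
    - [[-0.0117, -0.0004, 0.033], 0]
    - [[-0.0117, -0.0004, 0.033], 0]
    - [[-0.0117, -0.0004, 0.033], 0]
    - [[-0.0117, -0.0004, 0.033], 0]
    - [[-0.0117, -0.0004, 0.033], 0]

```text
time_s: 5.05
tcp_pos: [0.5143, -0.4376, 0.0563]
ee_rot: [[-0.256, 0.967, 0.001], [0.967, 0.256, -0.0], [-0.0, 0.0, -1.0]]
wrist_force: [0.4, -0.2, 0.3]
gripper_width: 0.997
gripper_force: 0.0
```

Emit:
apply_moves:
  moves:
    - [[0, 0, 0.02], 0]
    - [[0, 0, 0.015], 0]
    - [[0, 0, 0.01], 0]
    - [[0, 0, 0.0025], 0]
    - [[0, 0, 0], 0]

```text
time_s: 5.47
tcp_pos: [0.5141, -0.4371, 0.0097]
ee_rot: [[-0.256, 0.967, -0.001], [0.967, 0.256, 0.0], [0.0, -0.001, -1.0]]
wrist_force: [0.3, 0.5, 0.2]
gripper_width: 0.998
gripper_force: 0.0
```

Emit:
apply_moves:
  moves:
    - [[0, 0, 0], 0]
    - [[0, 0, 0], 0]
    - [[0, 0, 0], 0]
    - [[0, 0, 0], 0]
    - [[0, 0, 0], 0]
  hand: 0

```text
time_s: 5.88
tcp_pos: [0.5144, -0.4372, 0.0109]
ee_rot: [[-0.255, 0.967, 0.001], [0.967, 0.255, -0.001], [-0.001, 0.001, -1.0]]
wrist_force: [0.2, 0.2, 0.4]
gripper_width: 0.707
gripper_force: 0.0
```

Emit:
apply_moves:
  moves:
    - [[0, 0, 0], 0]
    - [[0, 0, -0.01], 0]
    - [[0, 0, -0.02], 0]
    - [[0, 0, -0.03], 0]
    - [[0, 0, -0.03], 0]

```text
time_s: 6.3
tcp_pos: [0.5131, -0.4365, 0.1002]
ee_rot: [[-0.255, 0.967, -0.003], [0.967, 0.255, 0.002], [0.002, -0.002, -1.0]]
wrist_force: [1.4, -0.1, -1.4]
gripper_width: 0.639
gripper_force: 29.9
```

Emit:
apply_moves:
  moves:
    - [[0.0247, 0.0126, -0.025], 0]
    - [[0.0247, 0.0126, -0.025], 0]
    - [[0.0247, 0.0126, -0.025], 0]
    - [[0.0247, 0.0126, -0.025], 0]
    - [[0.0247, 0.0126, -0.025], 0]

```text
time_s: 6.72
tcp_pos: [0.5429, -0.3002, 0.2265]
ee_rot: [[-0.255, 0.967, -0.0], [0.967, 0.255, 0.001], [0.001, -0.0, -1.0]]
wrist_force: [0.1, 0.3, -1.5]
gripper_width: 0.63
gripper_force: 29.9
```

Emit:
apply_moves:
  moves:
    - [[0.0247, 0.0126, -0.025], 0]
    - [[0.0247, 0.0126, -0.025], 0]
    - [[0.0247, 0.0126, -0.025], 0]
    - [[0, 0, 0], 0]

```text
time_s: 7.05
tcp_pos: [0.5638, -0.2173, 0.307]
ee_rot: [[-0.26, 0.966, 0.011], [0.966, 0.26, -0.002], [-0.005, 0.01, -1.0]]
wrist_force: [1.0, -1.5, -1.2]
gripper_width: 0.633
gripper_force: 29.9
```

```bash
cat >> h.py <<'E'
def rec(q,x,y):
    c,s=np.cos(q[2]),np.sin(q[2]); return q[0]+c*x-s*y, q[1]+s*x+c*y
E
python3 - <<'E'
from h import *
import pickle
x0=pickle.load(open('q0.pkl','rb'))
T=imaging.capture('top');W=imaging.capture('wrist'); S=imaging.capture('scene'); cv2.imwrite('pics/w2.png',W['frame'])
B=['easing_board','gluing_board']
a=look(W,B,x0); b=look(T,['gluing_board'],x0)
q=a.get('easing_board',x0['easing_board'])
X=[(*rec(q,x,y),.015) for x,y in [(-.046,-.0005),(.0,.044),(.083,.075),(-.083,.013),(.098,.09),(-.098,-.09)]]
f=W['frame'].copy()
t=np.linspace(0,6.3,30)
C=[(*rec(q,-.0465+.0365*np.cos(k),-.037+.0365*np.sin(k)),.015) for k in t]
P=[(*rec(q,x,y),.015) for x,y in [(.083,.075),(-.083,.075),(-.083,.013),(.083,.013)]]
for L in (C,P): cv2.polylines(f,[np.round(proj(W,L)).astype(int)],True,(0,0,255),1)
cv2.imwrite('pics/w2o.png',f)
print(rec(q,-.0465,-.037)); go(*rec(q,-.0465,-.037))
pickle.dump(a,open('q2.pkl','wb'))
E
```

```text
easing_board 1 [ 0.5812 -0.1214  0.149 ] yaw 8.5 IoU 0.94 zfit -
gluing_board none
gluing_board 1 [ 0.5788  0.1132 -0.1223] yaw -7.0 IoU 0.929 zfit -
(np.float64(0.5407506109703917), np.float64(-0.1649356056257051))
go: shift [ 0.0591 -0.0045  0.0001] len 0.059 then turn 0 | now [ 0.5601 -0.221   0.2983] th 14.7 t 7.35
```

View pics/w2o.png

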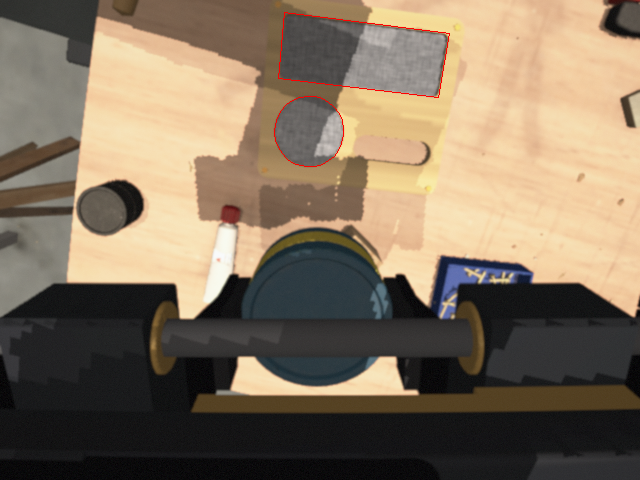

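Emit:
apply_moves:
  moves:
    - [[0.0296, -0.0015, 0.02], 0]
    - [[0.0296, -0.0015, 0.02], 0]
    - [[0, 0, 0.04], 0]
    - [[0, 0, 0.04], 0]
    - [[0, 0, 0.04], 0]

```text
time_s: 7.77
tcp_pos: [0.5422, -0.1642, 0.1383]
ee_rot: [[-0.255, 0.967, 0.0], [0.967, 0.255, 0.0], [0.0, 0.0, -1.0]]
wrist_force: [0.9, -0.3, -3.1]
gripper_width: 0.629
gripper_force: 29.9
```

Emit:
apply_moves:
  moves:
    - [[0, 0, 0.04], 0]
    - [[0, 0, 0.03], 0]
    - [[0, 0, 0.015], 0]
    - [[0, 0, 0.005], 0]
    - [[0, 0, 0], 0]

```text
time_s: 8.18
tcp_pos: [0.5416, -0.1646, 0.048]
ee_rot: [[-0.254, 0.967, -0.005], [0.967, 0.254, -0.0], [0.001, -0.005, -1.0]]
wrist_force: [0.9, -0.5, -1.4]
gripper_width: 0.636
gripper_force: 29.9
```

Run:
```python
from h import *
go(.542,-.1645,None,.0205)
```

```text
go: shift [0.     0.0005 0.0275] len 0.027 then turn 0 | now [ 0.5416 -0.1646  0.048 ] th 14.7 t 8.18
```

Emit:
apply_moves:
  moves:
    - [[0, 0.0005, 0.015], 0]
    - [[0, 0, 0.0075], 0]
    - [[0, 0, 0.004], 0]
    - [[0, 0, 0.001], 0]
    - [[0, 0, 0], 0]

```text
time_s: 8.6
tcp_pos: [0.5439, -0.1639, 0.0231]
ee_rot: [[-0.255, 0.967, 0.001], [0.967, 0.255, -0.0], [-0.0, 0.001, -1.0]]
wrist_force: [-0.4, -0.9, -1.8]
gripper_width: 0.638
gripper_force: 29.9
```

Emit:
apply_moves:
  moves:
    - [[0, 0, 0.0015], 0]
    - [[0, 0, 0], 0]

```text
time_s: 8.77
tcp_pos: [0.544, -0.1637, 0.0216]
ee_rot: [[-0.255, 0.967, 0.001], [0.967, 0.255, -0.0], [-0.0, 0.001, -1.0]]
wrist_force: [-0.3, -0.1, -2.2]
gripper_width: 0.637
gripper_force: 29.9
```

Emit:
apply_moves:
  moves:
    - [[-0.001, -0.0015, 0.0015], 0]
    - [[0, 0, 0.001], 0]
    - [[0, 0, 0], 0]

```text
time_s: 9.02
tcp_pos: [0.5423, -0.1651, 0.0186]
ee_rot: [[-0.255, 0.967, -0.0], [0.967, 0.255, -0.0], [-0.0, -0.0, -1.0]]
wrist_force: [-0.0, -0.8, -1.9]
gripper_width: 0.635
gripper_force: 29.9
```

Emit:
apply_moves:
  moves:
    - [[0, 0, 0], 0]
    - [[0, 0, 0], 0]
    - [[0, 0, 0], 0]
    - [[0, 0, 0], 0]
    - [[0, 0, 0], 0]
  hand: 0.087

```text
time_s: 9.43
tcp_pos: [0.5426, -0.1651, 0.0187]
ee_rot: [[-0.256, 0.967, 0.0], [0.967, 0.256, -0.0], [-0.0, 0.0, -1.0]]
wrist_force: [-0.2, 0.5, -0.0]
gripper_width: 0.926
gripper_force: 0.0
```

Emit:
apply_moves:
  moves:
    - [[0, 0, -0.02], 0]
    - [[0, 0, -0.04], 0]
    - [[0, 0, -0.04], 0]
    - [[0, 0, -0.04], 0]
    - [[0, 0, -0.04], 0]

```text
time_s: 9.85
tcp_pos: [0.5419, -0.1651, 0.2006]
ee_rot: [[-0.255, 0.967, 0.0], [0.967, 0.255, -0.0], [-0.0, -0.0, -1.0]]
wrist_force: [1.2, 0.2, 0.1]
gripper_width: 0.994
gripper_force: 0.0
```

Run:
```python
from h import *
import pickle
x0=pickle.load(open('q0.pkl','rb')); x0['wax_tin']=(.542,-.1645,0)
go(.4814,-.3273,1.2)
```

```text
go: shift [-0.1414 -0.1     0.    ] len 0.173 then turn 13.6 | now [ 0.5419 -0.1651  0.2006] th 14.8 t 9.85
```

Emit:
apply_moves:
  moves:
    - [[-0.0283, -0.02, 0], 0]
    - [[-0.0283, -0.02, 0], 0]
    - [[-0.0283, -0.02, 0], 0]
    - [[-0.0283, -0.02, 0], 0]
    - [[-0.0283, -0.02, 0], 0]
  hand: 0.052

```text
time_s: 10.27
tcp_pos: [0.481, -0.3286, 0.1989]
ee_rot: [[-0.256, 0.967, 0.0], [0.967, 0.256, -0.0], [-0.0, 0.0, -1.0]]
wrist_force: [0.8, 1.4, -0.2]
gripper_width: 0.705
gripper_force: 0.0
```

Emit:
apply_moves:
  moves:
    - [[0, 0, 0], 6.8]
    - [[0, 0, 0], 6.8]
    - [[0, 0, 0.02], 0]
    - [[0, 0, 0], 0]
    - [[0, 0, 0], 0]

```text
time_s: 10.68
tcp_pos: [0.481, -0.3272, 0.1777]
ee_rot: [[-0.021, 1.0, -0.003], [1.0, 0.021, 0.001], [0.001, -0.003, -1.0]]
wrist_force: [0.2, 0.6, 0.4]
gripper_width: 0.602
gripper_force: 0.0
```

Run:
```python
from h import *
import pickle
x0=pickle.load(open('q0.pkl','rb')); x0['wax_tin']=(.542,-.1645,0)
W=imaging.capture('wrist'); a=look(W,['glue_tube','wax_tin'],x0)
f=W['frame'].copy()
cv2.polylines(f,[np.round(proj(W,xf(a['glue_tube'],pts('glue_tube')))).astype(int)[4:]],True,(0,0,255),1); cv2.imwrite('pics/w3.png',f)
if 'wax_tin' in a:
    print('tin in board', rec([0,0,-.15],a['wax_tin'][0]-.5825,a['wax_tin'][1]+.121))
go(*a['glue_tube'][:2],np.degrees(a['glue_tube'][2]),.008)
```

```text
glue_tube 1 [ 0.4812 -0.3268  0.0349] yaw 2.0 IoU 0.79 zfit -
wax_tin 1 [ 0.5435 -0.163   0.0041] yaw 0.2 IoU 0.594 zfit -
tin in board (np.float64(-0.04481074742279229), np.float64(-0.035664838370823945))
go: shift [ 0.0009 -0.0013  0.1714] len 0.171 then turn -0.8 | now [ 0.4824 -0.3275  0.1794] th 1.2 t 10.83
```

View pics/w3.png

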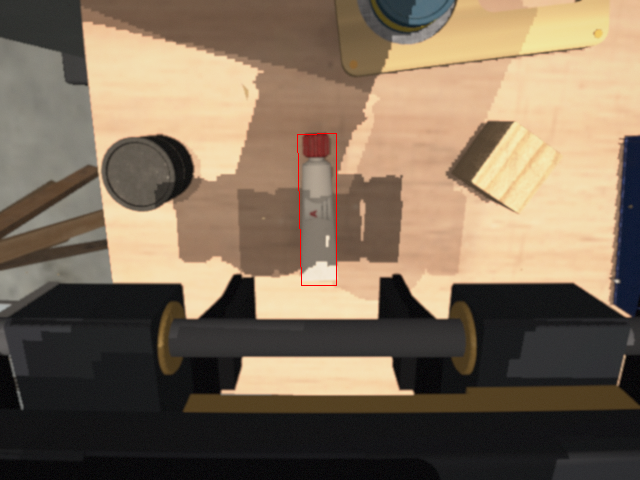

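Emit:
apply_moves:
  moves:
    - [[0.001, -0.001, 0.04], 0]
    - [[0, 0, 0.04], 0]
    - [[0, 0, 0.04], 0]
    - [[0, 0, 0.03], 0]
    - [[0, 0, 0.015], 0]

```text
time_s: 11.25
tcp_pos: [0.479, -0.3254, 0.0102]
ee_rot: [[-0.021, 1.0, -0.005], [1.0, 0.021, 0.002], [0.002, -0.005, -1.0]]
wrist_force: [-0.2, -0.1, 0.5]
gripper_width: 0.596
gripper_force: 0.0
```

Emit:
apply_moves:
  moves:
    - [[0, 0, 0.0065], 0]
    - [[0, 0, 0], 0]
    - [[0, 0, 0], 0]
    - [[0, 0, 0], 0]
    - [[0, 0, 0], 0]
  hand: 0.04

```text
time_s: 11.67
tcp_pos: [0.4821, -0.3269, 0.0089]
ee_rot: [[-0.021, 1.0, 0.004], [1.0, 0.021, -0.001], [-0.001, 0.003, -1.0]]
wrist_force: [-0.0, 0.3, 0.0]
gripper_width: 0.465
gripper_force: 0.0
```

Emit:
apply_moves:
  moves:
    - [[0, 0, 0], 0]
    - [[0, 0, 0], 0]
    - [[0, 0, 0], 0]
    - [[0, 0, 0], 0]
    - [[0, 0, 0], 0]
  hand: 0

```text
time_s: 12.08
tcp_pos: [0.481, -0.3265, 0.0075]
ee_rot: [[-0.021, 1.0, 0.001], [1.0, 0.021, -0.0], [-0.0, 0.0, -1.0]]
wrist_force: [-0.4, 0.2, 3.5]
gripper_width: 0.271
gripper_force: 29.8
```

Emit:
apply_moves:
  moves:
    - [[0, 0, 0], 0]
    - [[0, 0, -0.015], 0]
    - [[0, 0, -0.04], 0]
    - [[0, 0, -0.04], 0]
    - [[0, 0, -0.04], 0]

```text
time_s: 12.5
tcp_pos: [0.48, -0.3261, 0.1427]
ee_rot: [[-0.021, 1.0, -0.002], [1.0, 0.021, 0.001], [0.001, -0.002, -1.0]]
wrist_force: [1.3, -0.1, -0.6]
gripper_width: 0.272
gripper_force: 29.8
```

Run:
```python
from h import *
go(*rec([.5788,.1132,-.127],-.044,-.0405),82.6,.25)
```

```text
go: shift [ 0.4037  0.0581 -0.1071] len 0.422 then turn -81.4 | now [ 0.48   -0.3261  0.1427] th 1.2 t 12.5
```

Emit:
apply_moves:
  moves:
    - [[0.0315, 0.0057, -0.016], 0]
    - [[0.0315, 0.0057, -0.016], 0]
    - [[0.0315, 0.0057, -0.016], 0]
    - [[0.0315, 0.0057, -0.016], 0]
    - [[0.0315, 0.0057, -0.016], 0]

```text
time_s: 12.92
tcp_pos: [0.5055, -0.1682, 0.2224]
ee_rot: [[-0.025, 1.0, -0.001], [1.0, 0.025, 0.003], [0.003, -0.001, -1.0]]
wrist_force: [2.1, -0.1, -0.8]
gripper_width: 0.27
gripper_force: 29.8
```

Emit:
apply_moves:
  moves:
    - [[0.0315, 0.0057, -0.016], 0]
    - [[0.0315, 0.0057, -0.016], 0]
    - [[0.0315, 0.0057, -0.016], 0]
    - [[0.0315, 0.0057, -0.016], 0]
    - [[0.0315, 0.0057, -0.016], 0]

```text
time_s: 13.33
tcp_pos: [0.5271, -0.0802, 0.3031]
ee_rot: [[-0.123, 0.992, -0.003], [0.988, 0.122, 0.09], [0.09, 0.008, -0.996]]
wrist_force: [0.8, -0.1, -1.0]
gripper_width: 0.279
gripper_force: 29.8
```

Emit:
apply_moves:
  moves:
    - [[0, 0, 0], 0]
    - [[0, 0, 0], 0]

```text
time_s: 13.5
tcp_pos: [0.5276, -0.0809, 0.3031]
ee_rot: [[-0.122, 0.993, -0.001], [0.989, 0.122, 0.089], [0.089, 0.01, -0.996]]
wrist_force: [-0.4, -0.3, -1.7]
gripper_width: 0.272
gripper_force: 29.8
```

```bash
cat >> h.py <<'E'
def draw(f,p,q,L,z=.015):
    for x,y,a,b in L:
        R=[(*rec(q,x+i*a/2,y+j*b/2),z) for i,j in ((1,1),(-1,1),(-1,-1),(1,-1))]
        cv2.polylines(f,[np.round(proj(p,R)*8).astype(int)],True,(0,0,255),1,cv2.LINE_AA,3)
GL=[(.03,.0325,.166,.063),(-.044,-.0405,.138,.047),(.075,-.0405,.076,.046)]
E
python3 - <<'E'
from h import *
q=(.577,.1122,np.radians(-7.4))
W=imaging.capture('wrist'); a=look(W,['gluing_board'],dict(gluing_board=q))
f=W['frame'].copy(); draw(f,W,q,GL+[(0,0,.256,.156)])
cv2.imwrite('pics/w4.png',f); go(.5,0)
E
```

```text
gluing_board 1 [ 0.5752  0.1121 -0.1226] yaw -7.0 IoU 0.86 zfit -
go: shift [ 0.0839 -0.0165  0.0074] len 0.086 then turn 0 | now [ 0.5265 -0.0816  0.3015] th 6.9 t 13.6
```

View pics/w4.png

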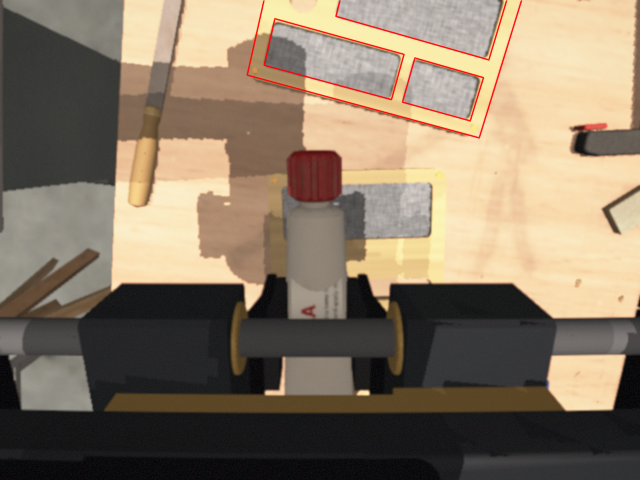

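Run:
```python
from h import *
print(np.round(r.sense()['joints'],1), np.round(r.sense()['ee_rot'],3).tolist())
```

```text
[   5.5   10.9   -2.    -5.2  -76.9 -177.4] [[-0.121, 0.993, -0.005], [0.989, 0.121, 0.089], [0.089, 0.006, -0.996]]
```

Emit:
apply_moves:
  moves:
    - [[0, 0, 0], -7]
    - [[0, 0, 0], -7]
    - [[0, 0, 0], -7]
    - [[0, 0, 0], -7]
    - [[0, 0, 0], -7]

```text
time_s: 14.02
tcp_pos: [0.5264, -0.0822, 0.3013]
ee_rot: [[-0.672, 0.741, -0.005], [0.737, 0.67, 0.089], [0.069, 0.055, -0.996]]
wrist_force: [-0.6, 0.4, -0.4]
gripper_width: 0.271
gripper_force: 29.8
```

Emit:
apply_moves:
  moves:
    - [[0, 0, 0], -7]
    - [[0, 0, 0], -7]
    - [[0, 0, 0], -7]
    - [[0, 0, 0], -7]
    - [[0, 0, 0], -7]

```text
time_s: 14.43
tcp_pos: [0.5264, -0.0822, 0.3013]
ee_rot: [[-0.975, 0.221, -0.005], [0.22, 0.972, 0.089], [0.025, 0.085, -0.996]]
wrist_force: [-0.0, -0.2, -0.7]
gripper_width: 0.272
gripper_force: 29.8
```

Run:
```python
from h import *
print(np.round(r.sense()['joints'],1), np.round(r.sense()['ee_rot'],4).tolist())
q=(.577,.1122,np.radians(-7.2)); print(rec(q,-.044,-.0405))
go(*rec(q,-.044,-.0405),82.8,.1)
```

```text
[   5.5   11.    -2.    -5.2  -76.9 -107.1] [[-0.9752, 0.2212, -0.0054], [0.2199, 0.9715, 0.0885], [0.0248, 0.0851, -0.9961]]
(np.float64(0.5282709571828086), np.float64(0.07753401687359301))
go: shift [0.0283 0.1384 0.2146] len 0.257 then turn -5.6 | now [ 0.5264 -0.0822  0.3013] th 77.2 t 14.43
```

Emit:
apply_moves:
  moves:
    - [[0, 0, -0.04], 7]
    - [[0, 0, -0.04], 7]
    - [[0, 0, -0.04], 7]
    - [[0, 0, -0.04], 7]
    - [[0, 0, -0.04], 7]

```text
time_s: 14.85
tcp_pos: [0.5269, -0.1001, 0.5028]
ee_rot: [[-0.663, 0.749, -0.005], [0.745, 0.661, 0.088], [0.069, 0.055, -0.996]]
wrist_force: [1.1, 0.4, -0.4]
gripper_width: 0.271
gripper_force: 29.8
```

Emit:
apply_moves:
  moves:
    - [[0, 0, -0.04], 7]
    - [[0, 0, 0], 7]
    - [[0, 0, 0], 7]
    - [[0, 0, 0], 7]
    - [[0, 0, 0], 5]

```text
time_s: 15.27
tcp_pos: [0.528, -0.1034, 0.5404]
ee_rot: [[-0.149, 0.989, -0.005], [0.985, 0.149, 0.089], [0.089, 0.008, -0.996]]
wrist_force: [0.3, 0.3, -1.4]
gripper_width: 0.273
gripper_force: 29.8
```

Run:
```python
from h import *
s=r.sense();print(np.round(s['joints'],1), np.round(s['ee_rot'],4).tolist(),s['tcp_pos'])
```

```text
[   3.1   12.4   32.9   -5.4 -110.4 -176.4] [[-0.1488, 0.9889, -0.0051], [0.9849, 0.1487, 0.0889], [0.0886, 0.0082, -0.996]] [ 0.52799848 -0.10336432  0.54041474]
```

Forearm now points 20° above horizontal, so pushing against the joint-6 stop should undo the lean.

Emit:
apply_moves:
  moves:
    - [[0, 0, 0], 4]
    - [[0, 0, 0], 4]

```text
time_s: 15.43
tcp_pos: [0.527, -0.1365, 0.5354]
ee_rot: [[-0.067, 0.998, -0.003], [0.993, 0.067, 0.097], [0.097, 0.004, -0.995]]
wrist_force: [0.2, -0.9, -1.0]
gripper_width: 0.278
gripper_force: 29.8
```

Run:
```python
from h import *
s=r.sense();print(np.round(s['joints'],1), np.round(s['ee_rot'],4).tolist(),s['tcp_pos'])
```

```text
[  -0.8   13.1   33.3   -6.  -110.3 -177.4] [[-0.0673, 0.9977, -0.0027], [0.993, 0.0672, 0.0974], [0.0973, 0.0038, -0.9952]] [ 0.52696338 -0.1364609   0.53537451]
```

Emit:
apply_moves:
  moves:
    - [[0, 0, 0.04], -7]
    - [[0, 0, 0.04], -7]
    - [[0, 0, 0.04], -7]
    - [[0, 0, 0.04], -7]
    - [[0, 0, 0.04], -7]

```text
time_s: 15.85
tcp_pos: [0.5253, -0.1178, 0.3344]
ee_rot: [[-0.631, 0.776, -0.003], [0.772, 0.628, 0.097], [0.077, 0.059, -0.995]]
wrist_force: [0.6, -0.2, -0.5]
gripper_width: 0.272
gripper_force: 29.8
```

Emit:
apply_moves:
  moves:
    - [[0, 0, 0.03], -7]
    - [[0, 0, 0], -7]
    - [[0, 0, 0], -7]
    - [[0, 0, 0], -7]
    - [[0, 0, 0], -7]

```text
time_s: 16.27
tcp_pos: [0.5257, -0.1149, 0.3059]
ee_rot: [[-0.962, 0.274, -0.004], [0.272, 0.957, 0.097], [0.03, 0.092, -0.995]]
wrist_force: [0.0, 1.0, -1.0]
gripper_width: 0.272
gripper_force: 29.8
```

Emit:
apply_moves:
  moves:
    - [[0, 0, 0], -7]
    - [[0, 0, 0], -7]
    - [[0, 0, 0], -7]
    - [[0, 0, 0], -7]
    - [[0, 0, 0], -7]

```text
time_s: 16.68
tcp_pos: [0.5258, -0.1149, 0.3061]
ee_rot: [[-0.945, -0.327, -0.004], [-0.326, 0.94, 0.097], [-0.028, 0.093, -0.995]]
wrist_force: [-0.6, 0.6, 0.0]
gripper_width: 0.274
gripper_force: 29.8
```

Emit:
apply_moves:
  moves:
    - [[0, 0, 0], -7]
    - [[0, 0, 0], -7]
    - [[0, 0, 0], -7]
    - [[0, 0, 0], -7]
    - [[0, 0, 0], -7]

```text
time_s: 17.1
tcp_pos: [0.5257, -0.1149, 0.3061]
ee_rot: [[-0.586, -0.81, -0.004], [-0.807, 0.583, 0.097], [-0.076, 0.06, -0.995]]
wrist_force: [-0.1, -0.1, 0.1]
gripper_width: 0.273
gripper_force: 29.8
```

Emit:
apply_moves:
  moves:
    - [[0, 0, 0], -7]
    - [[0, 0, 0], -7]
    - [[0, 0, 0], -7]
    - [[0, 0, 0], -7]
    - [[0, 0, 0], -7]

```text
time_s: 17.52
tcp_pos: [0.5258, -0.115, 0.3061]
ee_rot: [[-0.015, -1.0, -0.004], [-0.995, 0.015, 0.097], [-0.097, 0.005, -0.995]]
wrist_force: [-0.4, 0.1, -0.7]
gripper_width: 0.273
gripper_force: 29.8
```

Emit:
apply_moves:
  moves:
    - [[0, 0, 0], -7]
    - [[0, 0, 0], -7]
    - [[0, 0, 0], -7]
    - [[0, 0, 0], -7]
    - [[0, 0, 0], -7]

```text
time_s: 17.93
tcp_pos: [0.5258, -0.1149, 0.3061]
ee_rot: [[0.561, -0.828, -0.004], [-0.824, -0.559, 0.097], [-0.082, -0.051, -0.995]]
wrist_force: [-0.2, 0.4, -0.5]
gripper_width: 0.272
gripper_force: 29.8
```

Emit:
apply_moves:
  moves:
    - [[0, 0, 0], -7]
    - [[0, 0, 0], -7]
    - [[0, 0, 0], -7]
    - [[0, 0, 0], -7]
    - [[0, 0, 0], -7]

```text
time_s: 18.35
tcp_pos: [0.5258, -0.1149, 0.3061]
ee_rot: [[0.934, -0.357, -0.004], [-0.355, -0.93, 0.097], [-0.038, -0.089, -0.995]]
wrist_force: [-0.6, 0.5, -1.0]
gripper_width: 0.271
gripper_force: 29.8
```

Emit:
apply_moves:
  moves:
    - [[0, 0, 0], -7]
    - [[0, 0, 0], -7]
    - [[0, 0, 0], -7]
    - [[0, 0, 0], -7]
    - [[0, 0, 0], -7]

```text
time_s: 18.77
tcp_pos: [0.5257, -0.1149, 0.3061]
ee_rot: [[0.97, 0.244, -0.004], [0.243, -0.965, 0.097], [0.02, -0.095, -0.995]]
wrist_force: [1.1, 0.1, -1.4]
gripper_width: 0.273
gripper_force: 29.8
```

Emit:
apply_moves:
  moves:
    - [[0, 0, 0], -7]
    - [[0, 0, 0], -7]
    - [[0, 0, 0], -7]
    - [[0, 0, 0], -7]
    - [[0, 0, 0], -7]

```text
time_s: 19.18
tcp_pos: [0.5258, -0.1149, 0.3061]
ee_rot: [[0.655, 0.756, -0.004], [0.753, -0.651, 0.097], [0.071, -0.066, -0.995]]
wrist_force: [-0.1, -0.8, -0.2]
gripper_width: 0.27
gripper_force: 29.8
```

Emit:
apply_moves:
  moves:
    - [[0, 0, 0], -7]
    - [[0, 0, 0], -7]
    - [[0, 0, 0], -7]
    - [[0, 0, 0], -7]
    - [[0, 0, 0], 0]

```text
time_s: 19.6
tcp_pos: [0.5258, -0.1149, 0.3062]
ee_rot: [[0.227, 0.974, -0.004], [0.969, -0.225, 0.097], [0.094, -0.025, -0.995]]
wrist_force: [-0.7, -0.3, -0.7]
gripper_width: 0.268
gripper_force: 29.8
```

Run:
```python
from h import *
s=r.sense();print(np.round(s['joints'],1), np.round(s['ee_rot'],4).tolist(),s['tcp_pos'])
```

```text
[  1.6  11.6  -0.4  -5.7 -78.2 166.5] [[0.2268, 0.9739, -0.0036], [0.9694, -0.2254, 0.0968], [0.0935, -0.0254, -0.9953]] [ 0.52578833 -0.11488253  0.30620342]
```

Emit:
apply_moves:
  moves:
    - [[0, 0, 0], -7]
    - [[0, 0, 0], -3.5]
    - [[-0.03, 0, 0], 0]
    - [[-0.03, 0, 0], 0]
    - [[-0.03, 0, 0], 0]

```text
time_s: 20.02
tcp_pos: [0.522, -0.1678, 0.3027]
ee_rot: [[0.106, 0.994, -0.003], [0.993, -0.106, 0.053], [0.053, -0.009, -0.999]]
wrist_force: [0.7, -0.9, -0.4]
gripper_width: 0.272
gripper_force: 29.8
```

Run:
```python
from h import *
s=r.sense();print(np.round(s['joints'],1), np.round(s['ee_rot'],4).tolist(),s['tcp_pos'])
```

```text
[ -2.7  12.5  -0.5  -3.1 -77.4 177.3] [[0.1064, 0.9943, -0.0035], [0.9929, -0.1061, 0.0534], [0.0527, -0.0091, -0.9986]] [ 0.52201041 -0.16781308  0.30271721]
```

Emit:
apply_moves:
  moves:
    - [[-0.03, 0, 0], 0]
    - [[-0.03, 0, 0], 0]
    - [[0, 0, 0], 0]

```text
time_s: 20.27
tcp_pos: [0.5173, -0.203, 0.3012]
ee_rot: [[0.146, 0.989, -0.006], [0.989, -0.146, 0.023], [0.022, -0.009, -1.0]]
wrist_force: [-0.6, 0.1, -0.5]
gripper_width: 0.27
gripper_force: 29.8
```

Run:
```python
from h import *
s=r.sense();print(np.round(s['joints'],1), np.round(s['ee_rot'],4).tolist(),s['tcp_pos'])
```

```text
[ -5.4  13.1  -0.6  -1.3 -76.8 177.4] [[0.1459, 0.9893, -0.0058], [0.9891, -0.1457, 0.0228], [0.0217, -0.0091, -0.9997]] [ 0.51726785 -0.20296162  0.30122551]
```

Emit:
apply_moves:
  moves:
    - [[-0.03, 0, 0], 0]
    - [[-0.016, 0, 0], 0]
    - [[0, 0, 0], 0]

```text
time_s: 20.52
tcp_pos: [0.5132, -0.2277, 0.301]
ee_rot: [[0.173, 0.985, -0.007], [0.985, -0.173, 0.0], [-0.001, -0.007, -1.0]]
wrist_force: [0.2, 1.1, -0.7]
gripper_width: 0.272
gripper_force: 29.8
```

Run:
```python
from h import *
s=r.sense();print(np.round(s['joints'],1), np.round(s['ee_rot'],4).tolist(),s['tcp_pos'])
q=(.577,.1122,np.radians(-7.2)); print(rec(q,-.044,-.0405))
go(*rec(q,-.044,-.0405),82.8,.1)
```

```text
[ -7.4  13.4  -0.6   0.  -76.3 177.4] [[0.1733, 0.9848, -0.0074], [0.9849, -0.1733, 0.0004], [-0.0009, -0.0074, -1.0]] [ 0.51317875 -0.22773382  0.30101776]
(np.float64(0.5282709571828086), np.float64(0.07753401687359301))
go: shift [ 0.3034 -0.0365  0.201 ] len 0.366 then turn 87.2 | now [ 0.5132 -0.2277  0.301 ] th -10.0 t 20.52
```

Emit:
apply_moves:
  moves:
    - [[0, 0, 0], 7]
    - [[0, 0, 0], 7]
    - [[0, 0, 0], 7]
    - [[0, 0, 0], 7]
    - [[0, 0, 0], 7]

```text
time_s: 20.93
tcp_pos: [0.5138, -0.226, 0.3014]
ee_rot: [[0.709, 0.705, -0.006], [0.705, -0.709, 0.001], [-0.004, -0.005, -1.0]]
wrist_force: [-0.1, -0.1, -0.9]
gripper_width: 0.274
gripper_force: 29.8
```

Emit:
apply_moves:
  moves:
    - [[0, 0, 0], 7]
    - [[0, 0, 0], 7]
    - [[0, 0, 0], 7]
    - [[0, 0, 0], 7]
    - [[0, 0, 0], 7]

```text
time_s: 21.35
tcp_pos: [0.5138, -0.226, 0.3013]
ee_rot: [[0.985, 0.171, -0.006], [0.171, -0.985, 0.001], [-0.006, -0.002, -1.0]]
wrist_force: [1.0, -0.4, -0.8]
gripper_width: 0.274
gripper_force: 29.8
```

Emit:
apply_moves:
  moves:
    - [[0, 0, 0], 7]
    - [[0, 0, 0], 7]
    - [[0, 0, 0], 3.2]
    - [[-0.0029, -0.0381, 0.01], 0]
    - [[-0.0029, -0.0381, 0.01], 0]

```text
time_s: 21.77
tcp_pos: [0.5174, -0.1501, 0.2814]
ee_rot: [[0.992, -0.127, -0.005], [-0.127, -0.992, 0.001], [-0.005, -0.001, -1.0]]
wrist_force: [-0.2, 1.4, -0.7]
gripper_width: 0.273
gripper_force: 29.8
```

Emit:
apply_moves:
  moves:
    - [[-0.0029, -0.0381, 0.01], 0]
    - [[-0.0029, -0.0381, 0.01], 0]
    - [[-0.0029, -0.0381, 0.01], 0]
    - [[-0.0029, -0.0381, 0.01], 0]
    - [[-0.0029, -0.0381, 0.01], 0]

```text
time_s: 22.18
tcp_pos: [0.5255, 0.0431, 0.2315]
ee_rot: [[0.992, -0.122, -0.006], [-0.122, -0.992, 0.002], [-0.006, -0.001, -1.0]]
wrist_force: [1.2, -0.5, -0.2]
gripper_width: 0.276
gripper_force: 29.8
```

Emit:
apply_moves:
  moves:
    - [[-0.0029, -0.0381, 0.01], 0]
    - [[0, 0, 0.03], 0]
    - [[0, 0, 0], 0]
    - [[0, 0, 0], 0]

```text
time_s: 22.52
tcp_pos: [0.5263, 0.0793, 0.1906]
ee_rot: [[0.993, -0.121, -0.01], [-0.121, -0.993, -0.001], [-0.01, 0.002, -1.0]]
wrist_force: [0.5, -0.1, -0.4]
gripper_width: 0.27
gripper_force: 29.8
```

Run:
```python
from h import *
q=(.577,.1122,np.radians(-7.2))
W=imaging.capture('wrist'); f=W['frame'].copy(); draw(f,W,q,GL+[(0,0,.256,.156)])
cv2.imwrite('pics/w5.png',f)
print(np.round(r.sense()['joints'],1),np.round(r.sense()['ee_rot'],4).tolist())
go(*rec(q,-.044,-.0405),82.8,.0165)
```

```text
[ 25.8  14.8 -14.7  -0.2 -60.8  57.2] [[0.9925, -0.1222, -0.0065], [-0.1222, -0.9925, 0.0004], [-0.0065, 0.0004, -1.0]]
go: shift [0.002  0.0013 0.1756] len 0.176 then turn 0.2 | now [0.5276 0.079  0.1921] th -97.0 t 22.57
```

View pics/w5.png

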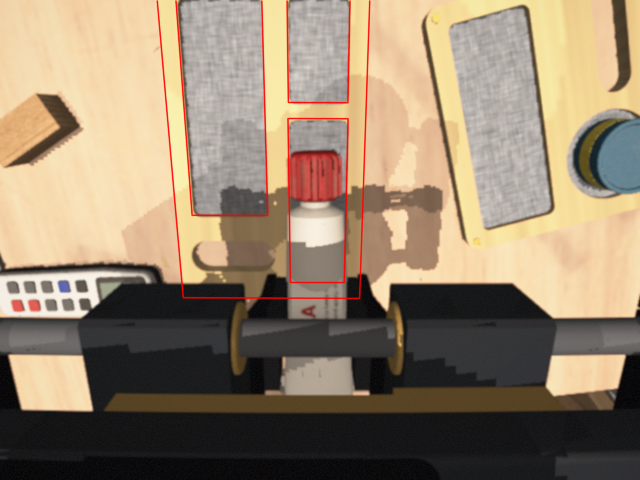

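Emit:
apply_moves:
  moves:
    - [[0.002, 0.0013, 0.04], 0]
    - [[0, 0, 0.04], 0]
    - [[0, 0, 0.04], 0]
    - [[0, 0, 0.03], 0]
    - [[0, 0, 0.015], 0]

```text
time_s: 22.98
tcp_pos: [0.5272, 0.0762, 0.0245]
ee_rot: [[0.992, -0.125, -0.01], [-0.125, -0.992, 0.0], [-0.009, 0.001, -1.0]]
wrist_force: [-0.5, 0.1, -0.6]
gripper_width: 0.274
gripper_force: 29.8
```

Emit:
apply_moves:
  moves:
    - [[0, 0, 0.006], 0]
    - [[0, 0, 0.002], 0]
    - [[0, 0, 0], 0]
    - [[0, 0, 0], 0]

```text
time_s: 23.32
tcp_pos: [0.5297, 0.0782, 0.0205]
ee_rot: [[0.992, -0.123, -0.003], [-0.123, -0.992, 0.003], [-0.003, -0.002, -1.0]]
wrist_force: [-0.3, -0.0, -1.2]
gripper_width: 0.278
gripper_force: 29.8
```

Emit:
apply_moves:
  moves:
    - [[0, 0, 0.002], 0]
    - [[0, 0, 0.0005], 0]
    - [[0, 0, 0], 0]

```text
time_s: 23.57
tcp_pos: [0.5282, 0.0781, 0.0167]
ee_rot: [[0.992, -0.122, -0.006], [-0.122, -0.992, 0.002], [-0.006, -0.001, -1.0]]
wrist_force: [-0.0, 0.7, -0.9]
gripper_width: 0.278
gripper_force: 29.8
```

Emit:
apply_moves:
  moves:
    - [[0, 0, 0], 0]
    - [[0, 0, 0], 0]
    - [[0, 0, 0], 0]
    - [[0, 0, 0], 0]
    - [[0, 0, 0], 0]
  hand: 0.05

```text
time_s: 23.98
tcp_pos: [0.528, 0.078, 0.016]
ee_rot: [[0.992, -0.122, -0.007], [-0.122, -0.992, 0.001], [-0.007, -0.0, -1.0]]
wrist_force: [-0.5, 0.5, 1.1]
gripper_width: 0.536
gripper_force: 0.0
```

Emit:
apply_moves:
  moves:
    - [[0, 0, -0.01], 0]
    - [[0, 0, -0.03], 0]
    - [[0, 0, -0.04], 0]
    - [[0, 0, -0.04], 0]
    - [[0, 0, -0.04], 0]

```text
time_s: 24.4
tcp_pos: [0.5286, 0.0775, 0.1785]
ee_rot: [[0.992, -0.122, -0.007], [-0.122, -0.992, 0.001], [-0.007, -0.0, -1.0]]
wrist_force: [0.9, 0.1, -0.6]
gripper_width: 0.572
gripper_force: 0.0
```

Run:
```python
from h import *
import pickle
x0=pickle.load(open('q0.pkl','rb')); m=x0['low_block']
go(*m[:2],25.8)
s=r.sense();print(np.round(s['joints'],1))
```

```text
go: shift [ 0.0625 -0.231  -0.0004] len 0.239 then turn 57.2 | now [0.5286 0.0775 0.1785] th -97.0 t 24.4
[ 25.6  15.6 -15.7  -0.3 -59.   57.5]
```

Emit:
apply_moves:
  moves:
    - [[0.0089, -0.033, 0], 0]
    - [[0.0089, -0.033, 0], 0]
    - [[0.0089, -0.033, 0], 0]
    - [[0.0089, -0.033, 0], 0]
    - [[0.0089, -0.033, 0], 0]

```text
time_s: 24.82
tcp_pos: [0.5937, 0.2374, 0.177]
ee_rot: [[0.992, -0.123, -0.006], [-0.123, -0.992, 0.002], [-0.006, -0.001, -1.0]]
wrist_force: [-0.3, 0.5, 0.5]
gripper_width: 0.576
gripper_force: 0.0
```

Emit:
apply_moves:
  moves:
    - [[0.0089, -0.033, 0], 0]
    - [[0.0089, -0.033, 0], 0]
    - [[0, 0, 0], 7.15]
    - [[0, 0, 0], 7.15]
    - [[0, 0, 0], 7.15]

```text
time_s: 25.23
tcp_pos: [0.6189, 0.3001, 0.1757]
ee_rot: [[0.876, -0.481, -0.007], [-0.481, -0.876, 0.001], [-0.007, 0.003, -1.0]]
wrist_force: [0.4, -0.4, -0.1]
gripper_width: 0.577
gripper_force: 0.0
```

Emit:
apply_moves:
  moves:
    - [[0, 0, 0], 7.15]
    - [[0, 0, 0], 7.15]
    - [[0, 0, 0], 7.15]
    - [[0, 0, 0], 7.15]
    - [[0, 0, 0], 7.15]

```text
time_s: 25.65
tcp_pos: [0.619, 0.2993, 0.1764]
ee_rot: [[0.429, -0.903, -0.007], [-0.903, -0.429, 0.001], [-0.004, 0.005, -1.0]]
wrist_force: [0.3, 0.9, 0.1]
gripper_width: 0.574
gripper_force: 0.0
```

Emit:
apply_moves:
  moves:
    - [[0, 0, 0], 0]
    - [[0, 0, 0], 0]

```text
time_s: 25.82
tcp_pos: [0.6191, 0.2993, 0.1762]
ee_rot: [[0.438, -0.899, -0.006], [-0.899, -0.438, 0.001], [-0.004, 0.005, -1.0]]
wrist_force: [0.4, -0.8, -0.4]
gripper_width: 0.575
gripper_force: 0.0
```

```bash
cat >> h.py <<'E'
def box(f,p,n,q):
    u=np.round(proj(p,xf(q,pts(n)))).astype(int); k=len(u)//2
    for v in (u[:k],u[k:]): cv2.polylines(f,[v],True,(0,0,255),1)
E
python3 - <<'E'
from h import *
import pickle
x0=pickle.load(open('q0.pkl','rb')); x0['glue_tube']=(.528,.0775,np.radians(82.8))
W=imaging.capture('wrist'); T=imaging.capture('top'); a=look(W,['low_block','moisture_meter','glue_tube'],x0); look(W,['low_block'],x0,[T])
f=W['frame'].copy()
for n in a: box(f,W,n,a[n])
cv2.imwrite('pics/w6.png',f)
go(*a['low_block'][:2],np.degrees(a['low_block'][2]),.009)
E
```

```text
low_block 1 [0.6169 0.2979 0.4141] yaw 23.7 IoU 0.961 zfit -
moisture_meter 1 [0.4742 0.302  0.0097] yaw 0.6 IoU 0.607 zfit -
glue_tube 1 [0.5271 0.0662 1.3083] yaw 75.0 IoU 0.623 zfit -
low_block 1 [0.6169 0.2979 0.4141] yaw 23.7 IoU 0.961 zfit -
go: shift [0.001  0.0016 0.1667] len 0.167 then turn 2.1 | now [0.6191 0.2994 0.1756] th -154.2 t 26.17
```

View pics/w6.png

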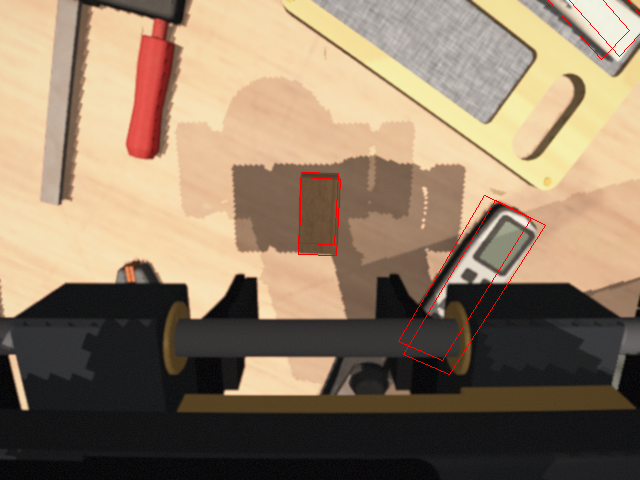

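Emit:
apply_moves:
  moves:
    - [[0.001, 0.0016, 0.03], 2.1]
    - [[0, 0, 0.04], 0]
    - [[0, 0, 0.04], 0]
    - [[0, 0, 0.03], 0]
    - [[0, 0, 0.015], 0]

```text
time_s: 26.58
tcp_pos: [0.6144, 0.2962, 0.0155]
ee_rot: [[0.401, -0.916, -0.014], [-0.916, -0.401, -0.003], [-0.003, 0.014, -1.0]]
wrist_force: [-0.1, -0.8, -0.7]
gripper_width: 0.578
gripper_force: 0.0
```

Emit:
apply_moves:
  moves:
    - [[0, 0, 0.009], 0]
    - [[0, 0, 0.0025], 0]
    - [[0, 0, 0], 0]

```text
time_s: 26.83
tcp_pos: [0.6174, 0.2982, 0.0093]
ee_rot: [[0.402, -0.916, -0.006], [-0.916, -0.402, 0.001], [-0.004, 0.005, -1.0]]
wrist_force: [0.0, -0.1, 0.3]
gripper_width: 0.575
gripper_force: 0.0
```

Emit:
apply_moves:
  moves:
    - [[0, 0, 0], 0]
    - [[0, 0, 0], 0]
    - [[0, 0, 0], 0]
    - [[0, 0, 0], 0]
    - [[0, 0, 0], 0]
  hand: 0

```text
time_s: 27.25
tcp_pos: [0.6175, 0.2983, 0.0104]
ee_rot: [[0.402, -0.916, -0.005], [-0.916, -0.402, 0.002], [-0.004, 0.004, -1.0]]
wrist_force: [-1.7, 0.6, 2.3]
gripper_width: 0.343
gripper_force: 30.0
```

Emit:
apply_moves:
  moves:
    - [[0, 0, 0], 0]
    - [[0, 0, 0], 0]
    - [[0, 0, -0.02], 0]
    - [[0, 0, -0.04], 0]
    - [[0, 0, -0.04], 0]

```text
time_s: 27.67
tcp_pos: [0.6162, 0.2968, 0.1075]
ee_rot: [[0.401, -0.916, -0.012], [-0.916, -0.401, -0.002], [-0.003, 0.012, -1.0]]
wrist_force: [2.2, 0.4, 0.5]
gripper_width: 0.342
gripper_force: 30.0
```

Run:
```python
from h import *
q=(.577,.1122,np.radians(-7.2)); print(rec(q,.075,-.0405))
go(*rec(q,.075,-.0405),82.8,.1)
```

```text
(np.float64(0.6463326066392314), np.float64(0.06261936207944083))
go: shift [0.2267 0.0662 0.0077] len 0.236 then turn -59.2 | now [0.6162 0.2968 0.1075] th -156.4 t 27.67
```

Emit:
apply_moves:
  moves:
    - [[0.0378, 0.011, 0], 0]
    - [[0.0378, 0.011, 0], 0]
    - [[0.0378, 0.011, 0], 0]
    - [[0.0378, 0.011, 0], 0]
    - [[0.0378, 0.011, 0], 0]

```text
time_s: 28.08
tcp_pos: [0.6426, 0.101, 0.1082]
ee_rot: [[0.402, -0.916, -0.008], [-0.916, -0.402, 0.001], [-0.004, 0.007, -1.0]]
wrist_force: [1.6, -0.4, -1.2]
gripper_width: 0.343
gripper_force: 30.0
```

Emit:
apply_moves:
  moves:
    - [[0.0378, 0.011, 0], 0]
    - [[0, 0, 0], -7]
    - [[0, 0, 0], -7]
    - [[0, 0, 0], -7]
    - [[0, 0, 0], -7]

```text
time_s: 28.5
tcp_pos: [0.6478, 0.0629, 0.1079]
ee_rot: [[0.787, -0.617, -0.008], [-0.617, -0.787, 0.001], [-0.007, 0.004, -1.0]]
wrist_force: [0.1, -0.1, -0.6]
gripper_width: 0.346
gripper_force: 30.0
```

Emit:
apply_moves:
  moves:
    - [[0, 0, 0], -7]
    - [[0, 0, 0], -7]
    - [[0, 0, 0], -7]
    - [[0, 0, 0], -7]
    - [[0, 0, 0], -3.2]

```text
time_s: 28.92
tcp_pos: [0.6478, 0.0635, 0.1078]
ee_rot: [[0.993, -0.12, -0.008], [-0.12, -0.993, 0.001], [-0.008, -0.0, -1.0]]
wrist_force: [-0.5, -0.8, -0.8]
gripper_width: 0.343
gripper_force: 30.0
```

Emit:
apply_moves:
  moves:
    - [[0, 0, 0.035], 0]
    - [[0, 0, 0.02], 0]
    - [[0, 0, 0], 0]
    - [[0, 0, 0], 0]

```text
time_s: 29.25
tcp_pos: [0.647, 0.0633, 0.0522]
ee_rot: [[0.992, -0.124, -0.01], [-0.124, -0.992, -0.0], [-0.01, 0.001, -1.0]]
wrist_force: [0.9, -0.0, -0.2]
gripper_width: 0.343
gripper_force: 30.0
```

Run:
```python
from h import *
q=(.577,.1122,np.radians(-7.2))
go(*rec(q,.075,-.0405),82.8,.02)
```

```text
go: shift [-0.0002  0.0007  0.0322] len 0.032 then turn 0.1 | now [0.647  0.0633 0.0522] th -97.1 t 29.25
```

Emit:
apply_moves:
  moves:
    - [[0, 0.0007, 0.018], 0]
    - [[0, 0, 0.01], 0]
    - [[0, 0, 0.004], 0]
    - [[0, 0, 0.0005], 0]
    - [[0, 0, 0], 0]

```text
time_s: 29.67
tcp_pos: [0.648, 0.0631, 0.0218]
ee_rot: [[0.992, -0.124, -0.006], [-0.124, -0.992, 0.001], [-0.006, -0.0, -1.0]]
wrist_force: [-0.3, 0.6, -1.3]
gripper_width: 0.342
gripper_force: 30.0
```

Emit:
apply_moves:
  moves:
    - [[0, 0, 0], 0]
    - [[0, 0, 0], 0]

```text
time_s: 29.83
tcp_pos: [0.6482, 0.0632, 0.0222]
ee_rot: [[0.992, -0.124, -0.005], [-0.124, -0.992, 0.002], [-0.005, -0.001, -1.0]]
wrist_force: [0.2, -0.2, -0.9]
gripper_width: 0.34
gripper_force: 30.0
```

Emit:
apply_moves:
  moves:
    - [[-0.0015, 0, 0.002], 0]
    - [[0, 0, 0.001], 0]
    - [[0, 0, 0], 0]

```text
time_s: 30.08
tcp_pos: [0.646, 0.0633, 0.0185]
ee_rot: [[0.992, -0.124, -0.007], [-0.124, -0.992, 0.001], [-0.007, -0.0, -1.0]]
wrist_force: [-0.7, 0.7, 0.7]
gripper_width: 0.34
gripper_force: 30.0
```

Emit:
apply_moves:
  moves:
    - [[0, 0, 0], 0]
    - [[0, 0, 0], 0]
    - [[0, 0, 0], 0]
    - [[0, 0, 0], 0]
    - [[0, 0, 0], 0]
  hand: 0.052

```text
time_s: 30.5
tcp_pos: [0.6461, 0.0632, 0.0182]
ee_rot: [[0.992, -0.124, -0.007], [-0.124, -0.992, 0.001], [-0.007, -0.0, -1.0]]
wrist_force: [0.5, 0.4, 0.4]
gripper_width: 0.576
gripper_force: 0.0
```

Emit:
apply_moves:
  moves:
    - [[0, 0, -0.01], 0]
    - [[0, 0, -0.03], 0]
    - [[0, 0, -0.04], 0]
    - [[0, 0, -0.04], 0]
    - [[0, 0, -0.04], 0]

```text
time_s: 30.92
tcp_pos: [0.6469, 0.0629, 0.1808]
ee_rot: [[0.992, -0.124, -0.006], [-0.124, -0.992, 0.001], [-0.007, -0.0, -1.0]]
wrist_force: [1.1, -0.1, -0.4]
gripper_width: 0.596
gripper_force: 0.0
```

Run:
```python
from h import *
go(.4766,.299,-6.2)
s=r.sense();print(np.round(s['joints'],1))
```

```text
go: shift [-0.1983 -0.2132  0.0013] len 0.291 then turn 89.1 | now [0.6469 0.0629 0.1808] th -97.1 t 30.92
[ 19.7  26.3   1.2  -0.2 -65.2  63.3]
```

Emit:
apply_moves:
  moves:
    - [[-0.0248, -0.02665, 0], 0]
    - [[-0.0248, -0.02665, 0], 0]
    - [[-0.0248, -0.02665, 0], 0]
    - [[-0.0248, -0.02665, 0], 0]
    - [[-0.0248, -0.02665, 0], 0]
  hand: 0.072

```text
time_s: 31.33
tcp_pos: [0.5396, 0.2117, 0.1802]
ee_rot: [[0.992, -0.125, -0.006], [-0.125, -0.992, 0.002], [-0.006, -0.001, -1.0]]
wrist_force: [0.8, 0.7, -0.6]
gripper_width: 0.807
gripper_force: 0.0
```

Emit:
apply_moves:
  moves:
    - [[-0.0248, -0.02665, 0], 0]
    - [[-0.0248, -0.02665, 0], 0]
    - [[-0.0248, -0.02665, 0], 0]
    - [[0, 0, 0], 7]
    - [[0, 0, 0], 7]

```text
time_s: 31.75
tcp_pos: [0.4755, 0.3012, 0.1808]
ee_rot: [[0.932, -0.362, -0.006], [-0.362, -0.932, 0.002], [-0.006, -0.0, -1.0]]
wrist_force: [-0.2, 0.0, 0.5]
gripper_width: 0.826
gripper_force: 0.0
```

Emit:
apply_moves:
  moves:
    - [[0, 0, 0], 7]
    - [[0, 0, 0], 7]
    - [[0, 0, 0], 7]
    - [[0, 0, 0], 7]
    - [[0, 0, 0], 7]

```text
time_s: 32.17
tcp_pos: [0.4768, 0.2993, 0.1806]
ee_rot: [[0.552, -0.834, -0.006], [-0.834, -0.552, 0.002], [-0.005, 0.004, -1.0]]
wrist_force: [0.3, -0.3, -1.3]
gripper_width: 0.825
gripper_force: 0.0
```

Emit:
apply_moves:
  moves:
    - [[0, 0, 0], 7]
    - [[0, 0, 0], 7]
    - [[0, 0, 0], 7]
    - [[0, 0, 0], 7]
    - [[0, 0, 0], 7]

```text
time_s: 32.58
tcp_pos: [0.4768, 0.2992, 0.1805]
ee_rot: [[-0.026, -1.0, -0.006], [-1.0, 0.026, 0.002], [-0.002, 0.006, -1.0]]
wrist_force: [-0.5, 0.4, -0.0]
gripper_width: 0.824
gripper_force: 0.0
```

Emit:
apply_moves:
  moves:
    - [[0, 0, 0], 5.1]
    - [[0, 0, 0], 0]
    - [[0, 0, 0], 0]

```text
time_s: 32.83
tcp_pos: [0.4769, 0.2993, 0.1803]
ee_rot: [[-0.106, -0.994, -0.006], [-0.994, 0.106, 0.002], [-0.001, 0.006, -1.0]]
wrist_force: [0.3, -0.7, 0.2]
gripper_width: 0.828
gripper_force: 0.0
```

Run:
```python
from h import *
import pickle
x0=pickle.load(open('q0.pkl','rb'))
W=imaging.capture('wrist'); T=imaging.capture('top'); a=look(W,['moisture_meter','block_plane'],x0); look(W,['moisture_meter'],x0,[T])
f=W['frame'].copy()
for n in a: box(f,W,n,a[n])
draw(f,W,(.577,.1122,np.radians(-7.2)),GL)
cv2.imwrite('pics/w7.png',f)
go(*a['moisture_meter'][:2],np.degrees(a['moisture_meter'][2]),.006)
```

```text
moisture_meter 1 [ 0.4755  0.3004 -0.0995] yaw -5.7 IoU 0.88 zfit -
block_plane 1 [0.5136 0.4452 0.0469] yaw 2.7 IoU 0.508 zfit -
moisture_meter 2 [ 0.4762  0.2999 -0.1077] yaw -6.2 IoU 0.662 zfit [ 0.4755  0.3023 -0.0891 -0.0185]
go: shift [-0.001   0.0002  0.1737] len 0.174 then turn -0.5 | now [0.4768 0.2992 0.1797] th 173.8 t 33.13
```

View pics/w7.png

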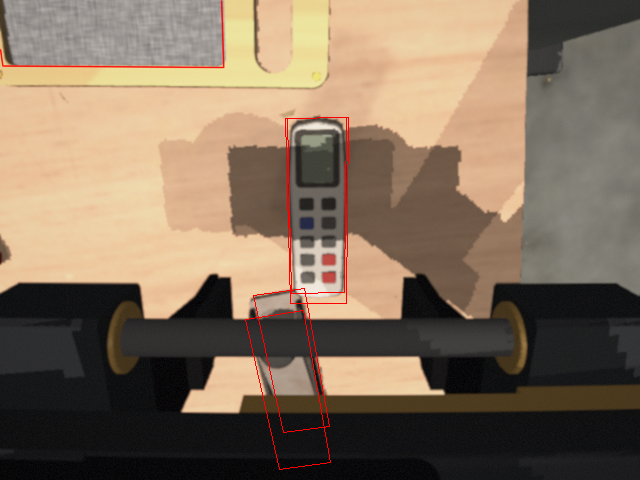

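Emit:
apply_moves:
  moves:
    - [[-0.001, 0, 0.04], 0]
    - [[0, 0, 0.04], 0]
    - [[0, 0, 0.04], 0]
    - [[0, 0, 0.03], 0]
    - [[0, 0, 0.015], 0]

```text
time_s: 33.55
tcp_pos: [0.4737, 0.2984, 0.0105]
ee_rot: [[-0.109, -0.994, -0.012], [-0.994, 0.109, -0.004], [0.005, 0.011, -1.0]]
wrist_force: [0.3, -0.7, 1.3]
gripper_width: 0.826
gripper_force: 0.0
```

Emit:
apply_moves:
  moves:
    - [[0, 0, 0.0065], 0]
    - [[0, 0, 0.003], 0]
    - [[0, 0, 0], 0]

```text
time_s: 33.8
tcp_pos: [0.4761, 0.3008, 0.0053]
ee_rot: [[-0.108, -0.994, -0.006], [-0.994, 0.108, 0.001], [-0.001, 0.006, -1.0]]
wrist_force: [0.5, -0.5, 0.6]
gripper_width: 0.826
gripper_force: 0.0
```

Emit:
apply_moves:
  moves:
    - [[0, 0, 0], 0]
    - [[0, 0, 0], 0]
    - [[0, 0, 0], 0]
    - [[0, 0, 0], 0]
    - [[0, 0, 0], 0]
  hand: 0

```text
time_s: 34.22
tcp_pos: [0.4759, 0.3007, 0.0058]
ee_rot: [[-0.109, -0.994, -0.006], [-0.994, 0.109, 0.002], [-0.002, 0.006, -1.0]]
wrist_force: [0.2, 0.4, 0.1]
gripper_width: 0.534
gripper_force: 0.4
```

Emit:
apply_moves:
  moves:
    - [[0, 0, 0], 0]
    - [[0, 0, 0], 0]
    - [[0, 0, 0], 0]

```text
time_s: 34.47
tcp_pos: [0.4758, 0.3007, 0.0057]
ee_rot: [[-0.108, -0.994, -0.006], [-0.994, 0.108, 0.002], [-0.001, 0.006, -1.0]]
wrist_force: [-1.7, -0.8, 5.3]
gripper_width: 0.514
gripper_force: 30.0
```

Emit:
apply_moves:
  moves:
    - [[0, 0, -0.01], 0]
    - [[0, 0, -0.02], 0]
    - [[0, 0, -0.03], 0]
    - [[0, 0, -0.03], 0]
    - [[0, 0, -0.03], 0]

```text
time_s: 34.88
tcp_pos: [0.4761, 0.2998, 0.1262]
ee_rot: [[-0.109, -0.994, -0.008], [-0.994, 0.109, 0.0], [0.001, 0.008, -1.0]]
wrist_force: [0.8, 0.4, -1.4]
gripper_width: 0.509
gripper_force: 29.8
```

Emit:
apply_moves:
  moves:
    - [[0, 0, -0.02], 0]
    - [[0, 0, 0], 0]

```text
time_s: 35.05
tcp_pos: [0.479, 0.3021, 0.1505]
ee_rot: [[-0.108, -0.994, 0.001], [-0.994, 0.108, 0.008], [-0.008, -0.0, -1.0]]
wrist_force: [0.6, 0.6, -0.8]
gripper_width: 0.515
gripper_force: 29.8
```

Run:
```python
from h import *
q=(.577,.1122,np.radians(-7.2)); print(rec(q,.03,.0325))
go(*rec(q,.03,.0325),82.8)
W=imaging.capture('wrist'); cv2.imwrite('pics/w8.png',W['frame'])
```

```text
(np.float64(0.6108367711302741), np.float64(0.1406837307857914))
go: shift [ 0.1462 -0.1485 -0.0011] len 0.208 then turn -89.0 | now [0.479  0.3021 0.1505] th 173.8 t 35.05
```

View pics/w8.png

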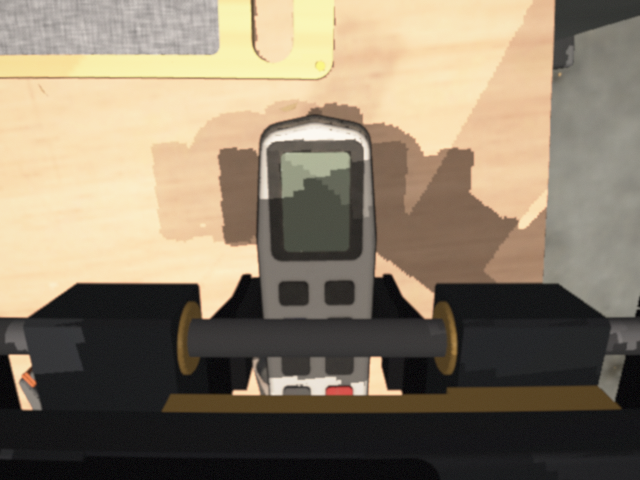

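Emit:
apply_moves:
  moves:
    - [[0.0243, -0.0248, 0], 0]
    - [[0.0243, -0.0248, 0], 0]
    - [[0.0243, -0.0248, 0], 0]
    - [[0.0243, -0.0248, 0], 0]
    - [[0.0243, -0.0248, 0], 0]

```text
time_s: 35.52
tcp_pos: [0.5862, 0.1643, 0.1421]
ee_rot: [[-0.109, -0.994, -0.011], [-0.994, 0.109, -0.0], [0.001, 0.011, -1.0]]
wrist_force: [0.7, 1.2, -1.3]
gripper_width: 0.515
gripper_force: 29.8
```

Emit:
apply_moves:
  moves:
    - [[0.0243, -0.0248, 0], 0]
    - [[0, 0, 0], -7]
    - [[0, 0, 0], -7]
    - [[0, 0, 0], -7]
    - [[0, 0, 0], -7]

```text
time_s: 35.93
tcp_pos: [0.6076, 0.1382, 0.1414]
ee_rot: [[0.375, -0.927, -0.011], [-0.927, -0.375, -0.0], [-0.004, 0.011, -1.0]]
wrist_force: [0.3, 0.1, -2.3]
gripper_width: 0.519
gripper_force: 29.8
```

Emit:
apply_moves:
  moves:
    - [[0, 0, 0], -7]
    - [[0, 0, 0], -7]
    - [[0, 0, 0], -7]
    - [[0, 0, 0], -7]
    - [[0, 0, 0], -7]

```text
time_s: 36.35
tcp_pos: [0.6074, 0.1387, 0.1416]
ee_rot: [[0.839, -0.544, -0.011], [-0.544, -0.839, -0.0], [-0.009, 0.006, -1.0]]
wrist_force: [0.6, 0.1, -0.8]
gripper_width: 0.513
gripper_force: 29.8
```

Emit:
apply_moves:
  moves:
    - [[0, 0, 0], -7]
    - [[0, 0, 0], -7]
    - [[0, 0, 0], -7]
    - [[0, 0, 0], -5]
    - [[0, 0, 0], 0]

```text
time_s: 36.77
tcp_pos: [0.6075, 0.1387, 0.1418]
ee_rot: [[0.992, -0.125, -0.011], [-0.125, -0.992, -0.0], [-0.011, 0.001, -1.0]]
wrist_force: [0.2, 0.4, -0.7]
gripper_width: 0.507
gripper_force: 29.8
```

Emit:
apply_moves:
  moves:
    - [[0, 0, 0.03], 0]
    - [[0, 0, 0.03], 0]
    - [[0, 0, 0.03], 0]
    - [[0, 0, 0], 0]
    - [[0, 0, 0], 0]

```text
time_s: 37.18
tcp_pos: [0.6066, 0.1384, 0.0517]
ee_rot: [[0.992, -0.128, -0.012], [-0.128, -0.992, -0.002], [-0.012, 0.003, -1.0]]
wrist_force: [-0.0, 0.6, -1.2]
gripper_width: 0.511
gripper_force: 29.8
```

Run:
```python
from h import *
q=(.577,.1122,np.radians(-7.2))
go(*rec(q,.03,.0325),82.8,.0175)
W=imaging.capture('wrist'); f=W['frame'].copy(); draw(f,W,q,GL); cv2.imwrite('pics/w9.png',f)
```

```text
go: shift [ 0.0044 -0.0029  0.0342] len 0.035 then turn -0.1 | now [0.6066 0.1384 0.0517] th -97.3 t 37.18
```

View pics/w9.png

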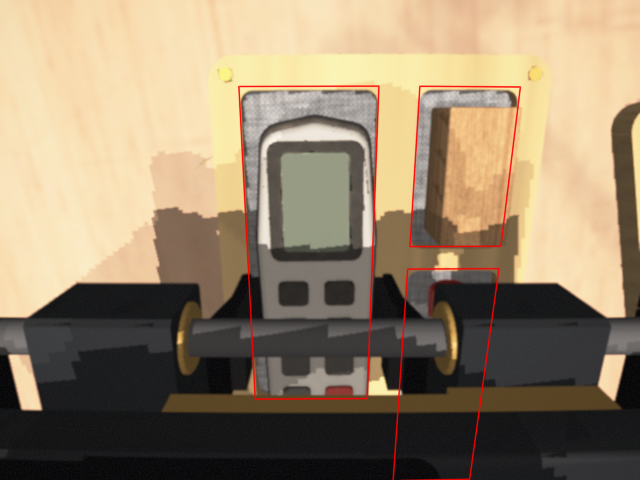

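Emit:
apply_moves:
  moves:
    - [[0.0044, -0.0029, 0.01], 0]
    - [[0, 0, 0.014], 0]
    - [[0, 0, 0.006], 0]
    - [[0, 0, 0.002], 0]
    - [[0, 0, 0], 0]

```text
time_s: 37.65
tcp_pos: [0.6129, 0.1417, 0.0222]
ee_rot: [[0.992, -0.126, -0.006], [-0.126, -0.992, 0.001], [-0.007, -0.0, -1.0]]
wrist_force: [-0.6, 0.3, -1.5]
gripper_width: 0.511
gripper_force: 29.8
```

Emit:
apply_moves:
  moves:
    - [[0, 0, 0], 0]
    - [[0, 0, 0], 0]

```text
time_s: 37.82
tcp_pos: [0.6133, 0.1419, 0.023]
ee_rot: [[0.992, -0.126, -0.005], [-0.126, -0.992, 0.002], [-0.005, -0.001, -1.0]]
wrist_force: [-0.3, 0.1, -1.2]
gripper_width: 0.511
gripper_force: 29.8
```

Emit:
apply_moves:
  moves:
    - [[-0.002, 0.001, 0.003], 0]
    - [[0, 0, 0.002], 0]
    - [[0, 0, 0.0005], 0]
    - [[0, 0, 0], 0]

```text
time_s: 38.15
tcp_pos: [0.6103, 0.1408, 0.0163]
ee_rot: [[0.992, -0.126, -0.007], [-0.126, -0.992, 0.001], [-0.007, -0.0, -1.0]]
wrist_force: [-0.4, 0.5, -1.8]
gripper_width: 0.511
gripper_force: 29.8
```

Emit:
apply_moves:
  moves:
    - [[0, 0, 0], 0]
    - [[0, 0, 0], 0]
    - [[0, 0, 0], 0]
    - [[0, 0, 0], 0]
    - [[0, 0, 0], 0]
  hand: 0.068

```text
time_s: 38.57
tcp_pos: [0.6107, 0.141, 0.0168]
ee_rot: [[0.992, -0.126, -0.006], [-0.126, -0.992, 0.001], [-0.006, -0.001, -1.0]]
wrist_force: [-0.4, -0.2, -0.1]
gripper_width: 0.756
gripper_force: 0.0
```

Emit:
apply_moves:
  moves:
    - [[0, 0, -0.01], 0]
    - [[0, 0, -0.03], 0]
    - [[0, 0, -0.04], 0]
    - [[0, 0, -0.04], 0]
    - [[0, 0, -0.04], 0]

```text
time_s: 38.98
tcp_pos: [0.6114, 0.1405, 0.1792]
ee_rot: [[0.992, -0.126, -0.006], [-0.126, -0.992, 0.001], [-0.006, -0.0, -1.0]]
wrist_force: [0.3, -0.1, 0.3]
gripper_width: 0.784
gripper_force: 0.0
```

Run:
```python
from h import *
go(.516,.445,5)
s=r.sense();print(np.round(s['joints'],1))
```

```text
go: shift [-0.1329 -0.2901  0.0009] len 0.319 then turn 77.8 | now [0.6114 0.1405 0.1792] th -97.2 t 38.98
[ 27.6  24.2  -2.5  -0.2 -63.6  55.3]
```

Emit:
apply_moves:
  moves:
    - [[-0.0166, -0.03626, 0], 0]
    - [[-0.0166, -0.03626, 0], 0]
    - [[-0.0166, -0.03626, 0], 0]
    - [[-0.0166, -0.03626, 0], 0]
    - [[-0.0166, -0.03626, 0], 0]
  hand: 0.072

```text
time_s: 39.4
tcp_pos: [0.5513, 0.3325, 0.1785]
ee_rot: [[0.992, -0.126, -0.006], [-0.126, -0.992, 0.002], [-0.006, -0.001, -1.0]]
wrist_force: [-0.1, -0.0, 0.3]
gripper_width: 0.828
gripper_force: 0.0
```

Emit:
apply_moves:
  moves:
    - [[-0.0166, -0.03626, 0], 0]
    - [[-0.0166, -0.03626, 0], 0]
    - [[-0.0166, -0.03626, 0], 0]
    - [[0, 0, 0], 7]
    - [[0, 0, 0], 7]

```text
time_s: 39.82
tcp_pos: [0.515, 0.4478, 0.1779]
ee_rot: [[0.931, -0.364, -0.006], [-0.364, -0.931, 0.002], [-0.007, 0.001, -1.0]]
wrist_force: [-0.1, -0.6, -0.2]
gripper_width: 0.827
gripper_force: 0.0
```

Emit:
apply_moves:
  moves:
    - [[0, 0, 0], 7]
    - [[0, 0, 0], 7]
    - [[0, 0, 0], 7]
    - [[0, 0, 0], 7]
    - [[0, 0, 0], 7]

```text
time_s: 40.23
tcp_pos: [0.5164, 0.4452, 0.1785]
ee_rot: [[0.551, -0.835, -0.006], [-0.835, -0.551, 0.002], [-0.005, 0.004, -1.0]]
wrist_force: [0.2, 0.2, 0.4]
gripper_width: 0.826
gripper_force: 0.0
```

Emit:
apply_moves:
  moves:
    - [[0, 0, 0], 7]
    - [[0, 0, 0], 7]
    - [[0, 0, 0], 7]
    - [[0, 0, 0], 7]
    - [[0, 0, 0], 0.8]

```text
time_s: 40.65
tcp_pos: [0.5164, 0.4452, 0.1784]
ee_rot: [[0.084, -0.996, -0.006], [-0.996, -0.084, 0.002], [-0.002, 0.006, -1.0]]
wrist_force: [0.2, -0.2, 0.3]
gripper_width: 0.829
gripper_force: 0.0
```

Emit:
apply_moves:
  moves:
    - [[0, 0, 0], 0]
    - [[0, 0, 0], 0]
    - [[0, 0, 0], 0]

```text
time_s: 40.9
tcp_pos: [0.5164, 0.4452, 0.1778]
ee_rot: [[0.088, -0.996, -0.006], [-0.996, -0.088, 0.001], [-0.002, 0.006, -1.0]]
wrist_force: [-0.6, 0.3, 0.3]
gripper_width: 0.826
gripper_force: 0.0
```

Run:
```python
from h import *
import pickle
x0=pickle.load(open('q0.pkl','rb')); x0['block_plane']=(.516,.445,.08)
SZ['block_plane']=(.046,.15,.032)
W=imaging.capture('wrist'); a=look(W,['block_plane'],x0)
for d in models.place_of(W,'block_plane'): print(d['confidence'],ray(W,np.array(d['at'])*[640,480],0))
f=W['frame'].copy()
for n in a: box(f,W,n,a[n])
cv2.imwrite('pics/w10.png',f)
go(*a['block_plane'][:2],np.degrees(a['block_plane'][2]),.01)
```

```text
block_plane 1 [0.5152 0.446  0.0892] yaw 5.1 IoU 0.895 zfit -
0.82 [0.51430927 0.44685704 0.        ]
go: shift [-0.0006  0.      0.1676] len 0.168 then turn -0.1 | now [0.5164 0.4452 0.1776] th -175.0 t 41.05
```

View pics/w10.png

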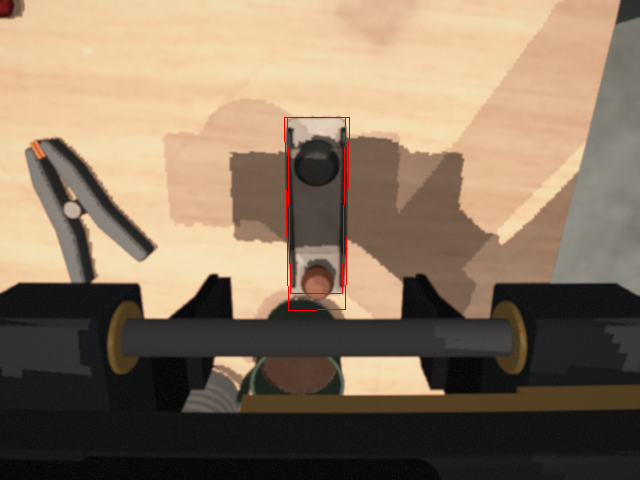

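Emit:
apply_moves:
  moves:
    - [[-0.0006, 0, 0.04], 0]
    - [[0, 0, 0.04], 0]
    - [[0, 0, 0.04], 0]
    - [[0, 0, 0.025], 0]
    - [[0, 0, 0.015], 0]

```text
time_s: 41.47
tcp_pos: [0.5135, 0.444, 0.0131]
ee_rot: [[0.086, -0.996, -0.011], [-0.996, -0.086, -0.004], [0.003, 0.012, -1.0]]
wrist_force: [0.2, -0.8, 0.1]
gripper_width: 0.829
gripper_force: 0.0
```

Emit:
apply_moves:
  moves:
    - [[0, 0, 0.005], 0]
    - [[0, 0, 0.002], 0]
    - [[0, 0, 0], 0]
    - [[0, 0, 0], 0]

```text
time_s: 41.8
tcp_pos: [0.516, 0.447, 0.0123]
ee_rot: [[0.087, -0.996, -0.005], [-0.996, -0.087, 0.004], [-0.004, 0.004, -1.0]]
wrist_force: [-0.1, -0.4, 0.3]
gripper_width: 0.826
gripper_force: 0.0
```

Emit:
apply_moves:
  moves:
    - [[0, 0, 0], 0]
    - [[0, 0, 0], 0]
    - [[0, 0, 0], 0]
    - [[0, 0, 0], 0]
    - [[0, 0, 0], 0]
  hand: 0

```text
time_s: 42.22
tcp_pos: [0.5153, 0.4461, 0.0109]
ee_rot: [[0.087, -0.996, -0.006], [-0.996, -0.087, 0.002], [-0.002, 0.006, -1.0]]
wrist_force: [-0.5, -0.5, -0.8]
gripper_width: 0.538
gripper_force: 1.4
```

Emit:
apply_moves:
  moves:
    - [[0, 0, 0], 0]
    - [[0, 0, 0], 0]
    - [[0, 0, 0], 0]

```text
time_s: 42.47
tcp_pos: [0.5154, 0.4462, 0.0109]
ee_rot: [[0.087, -0.996, -0.006], [-0.996, -0.087, 0.001], [-0.002, 0.006, -1.0]]
wrist_force: [-0.4, -0.1, 1.3]
gripper_width: 0.529
gripper_force: 30.0
```

Emit:
apply_moves:
  moves:
    - [[0, 0, -0.01], 0]
    - [[0, 0, -0.02], 0]
    - [[0, 0, -0.03], 0]
    - [[0, 0, -0.04], 0]
    - [[0, 0, -0.03], 0]

```text
time_s: 42.88
tcp_pos: [0.5152, 0.4449, 0.1408]
ee_rot: [[0.086, -0.996, -0.009], [-0.996, -0.086, -0.001], [0.0, 0.009, -1.0]]
wrist_force: [0.9, 0.9, -6.6]
gripper_width: 0.526
gripper_force: 29.9
```

Emit:
apply_moves:
  moves:
    - [[0, 0, -0.02], 0]
    - [[0, 0, 0], 0]
    - [[0, 0, 0], 0]

```text
time_s: 43.13
tcp_pos: [0.5152, 0.4454, 0.1596]
ee_rot: [[0.086, -0.996, -0.009], [-0.996, -0.086, 0.001], [-0.002, 0.009, -1.0]]
wrist_force: [-0.2, -0.3, -8.8]
gripper_width: 0.524
gripper_force: 29.9
```

Run:
```python
from h import *
E=(.5825,-.121,np.radians(8.6)); print(rec(E,0,.044))
go(*rec(E,0,.044),98.6)
```

```text
(np.float64(0.5759204448884768), np.float64(-0.07749471923393175))
go: shift [ 0.5262 -0.0158 -0.0012] len 0.526 then turn 86.3 | now [0.5152 0.4454 0.1596] th -175.1 t 43.13
```

Emit:
apply_moves:
  moves:
    - [[0.02, -0.0006, 0], 0]
    - [[0.0376, -0.0011, 0], 0]
    - [[0.0376, -0.0011, 0], 0]
    - [[0.0376, -0.0011, 0], 0]
    - [[0.0376, -0.0011, 0], 0]

```text
time_s: 43.55
tcp_pos: [0.5333, 0.2735, 0.1557]
ee_rot: [[0.086, -0.996, -0.014], [-0.996, -0.086, -0.003], [0.002, 0.015, -1.0]]
wrist_force: [0.7, 0.1, -7.8]
gripper_width: 0.523
gripper_force: 29.9
```

Emit:
apply_moves:
  moves:
    - [[0.0376, -0.0011, 0], 0]
    - [[0.0376, -0.0011, 0], 0]
    - [[0.0376, -0.0011, 0], 0]
    - [[0.0376, -0.0011, 0], 0]
    - [[0.0376, -0.0011, 0], 0]

```text
time_s: 43.97
tcp_pos: [0.5548, 0.0873, 0.156]
ee_rot: [[0.086, -0.996, -0.014], [-0.996, -0.086, -0.001], [-0.001, 0.014, -1.0]]
wrist_force: [0.8, 0.2, -7.4]
gripper_width: 0.527
gripper_force: 29.9
```

Emit:
apply_moves:
  moves:
    - [[0.0376, -0.0011, 0], 0]
    - [[0.0376, -0.0011, 0], 0]
    - [[0.0376, -0.0011, 0], 0]
    - [[0.0376, -0.0011, 0], 0]
    - [[0.0174, -0.001, 0], 0]

```text
time_s: 44.38
tcp_pos: [0.5746, -0.0809, 0.1554]
ee_rot: [[0.082, -0.996, -0.015], [-0.997, -0.082, 0.001], [-0.002, 0.015, -1.0]]
wrist_force: [-0.4, 1.0, -8.0]
gripper_width: 0.528
gripper_force: 29.9
```

Emit:
apply_moves:
  moves:
    - [[0, 0, 0], 7]
    - [[0, 0, 0], 7]
    - [[0, 0, 0], 7]
    - [[0, 0, 0], 7]
    - [[0, 0, 0], 7]

```text
time_s: 44.8
tcp_pos: [0.5747, -0.0771, 0.1552]
ee_rot: [[-0.507, -0.862, -0.015], [-0.862, 0.507, 0.002], [0.006, 0.014, -1.0]]
wrist_force: [-0.3, -0.6, -7.9]
gripper_width: 0.526
gripper_force: 29.9
```

Emit:
apply_moves:
  moves:
    - [[0, 0, 0], 7]
    - [[0, 0, 0], 7]
    - [[0, 0, 0], 7]
    - [[0, 0, 0], 7]
    - [[0, 0, 0], 7]

```text
time_s: 45.22
tcp_pos: [0.5747, -0.0768, 0.1552]
ee_rot: [[-0.909, -0.415, -0.015], [-0.416, 0.91, 0.002], [0.013, 0.008, -1.0]]
wrist_force: [0.2, -0.1, -7.0]
gripper_width: 0.532
gripper_force: 29.9
```

Emit:
apply_moves:
  moves:
    - [[0, 0, 0], 7]
    - [[0, 0, 0], 7]
    - [[0, 0, 0.02], 2.3]
    - [[0, 0, 0.03], 0]
    - [[0, 0, 0], 0]

```text
time_s: 45.63
tcp_pos: [0.5695, -0.0768, 0.1003]
ee_rot: [[-0.989, -0.147, -0.027], [-0.147, 0.989, 0.002], [0.026, 0.006, -1.0]]
wrist_force: [-3.1, 0.3, -10.4]
gripper_width: 0.523
gripper_force: 29.9
```

Emit:
apply_moves:
  moves:
    - [[0, 0, 0.03], 0]
    - [[0, 0, 0.02], 0]
    - [[0, 0, 0], 0]
    - [[0, 0, 0], 0]

```text
time_s: 45.97
tcp_pos: [0.5748, -0.0772, 0.0576]
ee_rot: [[-0.989, -0.151, -0.013], [-0.151, 0.989, 0.0], [0.013, 0.002, -1.0]]
wrist_force: [0.7, 0.4, -7.2]
gripper_width: 0.523
gripper_force: 29.9
```

Run:
```python
from h import *
E=(.5825,-.121,np.radians(8.6))
go(*rec(E,0,.044),98.6,.0195)
print(r.sense()['ee_rot'],r.sense()['gripper_width'])
```

```text
go: shift [-0.0016 -0.0005  0.0381] len 0.038 then turn 0.1 | now [ 0.5748 -0.0772  0.0576] th 98.7 t 45.97
[[-9.88507106e-01 -1.50584984e-01 -1.33365701e-02]
 [-1.50602014e-01  9.88594435e-01  2.76166866e-04]
 [ 1.31428724e-02  2.28150722e-03 -9.99911026e-01]] 0.5232009923601628
```

Emit:
apply_moves:
  moves:
    - [[-0.0016, -0.0005, 0.015], 0]
    - [[0, 0, 0.012], 0]
    - [[0, 0, 0.006], 0]
    - [[0, 0, 0.002], 0]
    - [[0, 0, 0], 0]

```text
time_s: 46.38
tcp_pos: [0.5787, -0.0771, 0.0251]
ee_rot: [[-0.989, -0.151, -0.006], [-0.151, 0.989, 0.001], [0.006, 0.002, -1.0]]
wrist_force: [0.3, 0.2, -7.0]
gripper_width: 0.522
gripper_force: 29.9
```

Emit:
apply_moves:
  moves:
    - [[0, 0, 0], 0]
    - [[0, 0, 0], 0]

```text
time_s: 46.55
tcp_pos: [0.5792, -0.0771, 0.0257]
ee_rot: [[-0.989, -0.151, -0.005], [-0.151, 0.989, 0.001], [0.004, 0.002, -1.0]]
wrist_force: [-0.2, -0.1, -7.3]
gripper_width: 0.531
gripper_force: 29.9
```

Emit:
apply_moves:
  moves:
    - [[0.0025, 0, 0.003], 0]
    - [[0, 0, 0.002], 0]
    - [[0, 0, 0.0005], 0]
    - [[0, 0, 0], 0]

```text
time_s: 46.88
tcp_pos: [0.5754, -0.0775, 0.0193]
ee_rot: [[-0.989, -0.151, -0.007], [-0.151, 0.989, 0.001], [0.007, 0.002, -1.0]]
wrist_force: [-1.9, -0.6, -3.4]
gripper_width: 0.525
gripper_force: 30.0
```

Emit:
apply_moves:
  moves:
    - [[0, 0, 0], 0]
    - [[0, 0, 0], 0]

```text
time_s: 47.05
tcp_pos: [0.5757, -0.0775, 0.0192]
ee_rot: [[-0.989, -0.151, -0.007], [-0.151, 0.989, 0.001], [0.007, 0.002, -1.0]]
wrist_force: [-1.3, -0.1, -3.4]
gripper_width: 0.522
gripper_force: 30.0
```

Contact with the recess floor (weight partly off the wrist). Release, rise, and step back for a check.

Emit:
apply_moves:
  moves:
    - [[0, 0, 0], 0]
    - [[0, 0, 0], 0]
    - [[0, 0, 0], 0]
    - [[0, 0, 0], 0]
    - [[0, 0, 0], 0]
  hand: 0.066

```text
time_s: 47.47
tcp_pos: [0.5766, -0.0774, 0.0196]
ee_rot: [[-0.989, -0.151, -0.005], [-0.151, 0.989, 0.001], [0.005, 0.002, -1.0]]
wrist_force: [0.1, 0.3, -0.2]
gripper_width: 0.738
gripper_force: 0.0
```

Emit:
apply_moves:
  moves:
    - [[0, 0, -0.01], 0]
    - [[0, 0, -0.03], 0]
    - [[0, 0, -0.04], 0]
    - [[0, 0, -0.04], 0]
    - [[0, 0, -0.04], 0]

```text
time_s: 47.88
tcp_pos: [0.5767, -0.0778, 0.1817]
ee_rot: [[-0.989, -0.151, -0.006], [-0.151, 0.989, 0.001], [0.006, 0.002, -1.0]]
wrist_force: [1.2, 1.3, -0.8]
gripper_width: 0.756
gripper_force: 0.0
```

Emit:
apply_moves:
  moves:
    - [[0.03, 0, -0.02], 0]
    - [[0.04, 0, -0.01], 0]
    - [[0.03, 0, 0], 0]
    - [[0, 0, 0], 0]
    - [[0, 0, 0], 0]

```text
time_s: 48.3
tcp_pos: [0.4773, -0.0931, 0.2114]
ee_rot: [[-0.989, -0.151, -0.004], [-0.151, 0.989, 0.001], [0.003, 0.002, -1.0]]
wrist_force: [1.5, -0.8, 0.5]
gripper_width: 0.758
gripper_force: 0.0
```

Run:
```python
from h import *
print(r.sense()['joints'])
SZ['block_plane']=(.046,.15,.032)
E=(.5825,-.121,np.radians(8.6));G=(.577,.1122,np.radians(-7.2))
x0={}
for n,b,x,y in [('block_plane',E,0,.044),('wax_tin',E,-.0465,-.037),('moisture_meter',G,.03,.0325),('glue_tube',G,-.044,-.0405),('low_block',G,.075,-.0405)]:
    x0[n]=(*rec(b,x,y),b[2]+np.pi/2); SZ[n]=SZ[n]
for nm in ('scene','top','wrist'):
    p=imaging.capture(nm); print(nm)
    for n in x0:
        b=masks(p,n,x0[n][:2],40)
        if not b: print(n,'none'); continue
        bd=E if n in('block_plane','wax_tin') else G
        P=pts(n)
        # fit standing on the recess floor
        q,i=fit(n,[({**p,'eye':np.array(p['eye'])-[0,0,.008]},b[1])],x0[n])
        d=q[:2]-np.array(bd[:2]); print(n,'in board mm',np.round(np.array(rec((0,0,-bd[2]),*d))*1000,1),'yaw-90',round(np.degrees(q[2]-bd[2])-90,1),round(i,2))
    if nm=='scene': cv2.imwrite('pics/e1.png',cv2.resize(p['frame'][190:310,170:400],(800,417),interpolation=cv2.INTER_CUBIC))
    if nm=='wrist': cv2.imwrite('pics/e2.png',p['frame'])
    if nm=='top': cv2.imwrite('pics/e3.png',cv2.resize(p['frame'][165:260,280:420],(800,543),interpolation=cv2.INTER_CUBIC))
a=cv2.imread('pics/e1.png');b=cv2.imread('pics/e3.png')
k=np.zeros((600,800,3),np.uint8); k[:300,:575]=cv2.resize(a,(575,300)); k[300:,:442]=cv2.resize(b,(442,300)); w=cv2.imread('pics/e2.png'); k[330:,443:]=cv2.resize(w,(357,270)); cv2.imwrite('pics/e4.png',k)
```

```text
[  8.07867647   9.11536701 -19.22793087  -0.12445577 -61.85652294
 -89.36134719]
scene
block_plane in board mm [ 1.9 45.6] yaw-90 2.1 0.9
wax_tin in board mm [-46.1 -36.1] yaw-90 6.6 0.93
moisture_meter in board mm [28.8 34.7] yaw-90 5.4 0.81
glue_tube in board mm [-45.3 -37.1] yaw-90 9.3 0.55
low_block in board mm [ 73.8 -39.4] yaw-90 7.0 0.84
top
block_plane in board mm [-1.2 43.7] yaw-90 1.2 0.53
wax_tin none
moisture_meter in board mm [30.9 33.1] yaw-90 1.1 0.84
glue_tube in board mm [-44.  -40.5] yaw-90 0.0 0.0
low_block in board mm [ 74.7 -39.5] yaw-90 2.6 0.88
wrist
block_plane in board mm [-0.5 43. ] yaw-90 0.4 0.65
wax_tin in board mm [-47.8 -36.9] yaw-90 7.8 0.76
moisture_meter none
glue_tube in board mm [-42.3 -38.4] yaw-90 9.6 0.46
low_block none
```

View pics/e4.png

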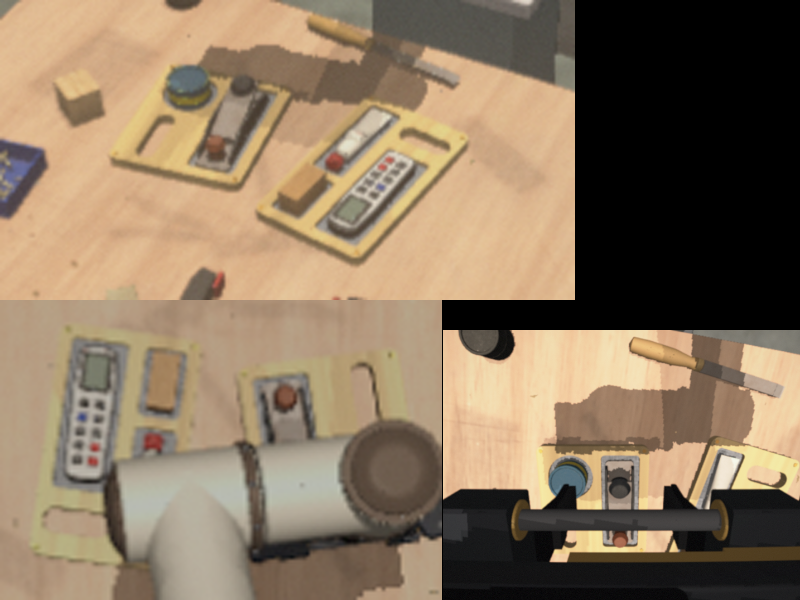

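Run:
```python
from station import r
print(r.finish_job())
```

```text
the job is handed in; nothing more can be done
None
```

Both kits are made up and the job is handed in at about 48 s of the 128 s allowed. My last pictures showed all five things in their own recesses, within about 3.5 mm of centre; the hand-in call itself returned no verdict. The arm never came near the black tin or the cubic block.

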